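Build up a block heel from the firm lifts

TASK

Build up a block heel in the heel jig: seat the leather base flat in the pocket first, then pinch each black rubber lift between the fingers to feel it, stacking every firm one squarely on the base in the pocket and putting every soft one in the steel tray. When all the firm lifts are on, lay the thin nailed top piece squarely on the stack and stand the iron weight upright on the middle of it to press the heel. Leave the other things on the bench where they are.

Things in the scene. Friction and masses are not known exactly. Their poses are not given: they have to be found in the camera images.
- lift1: Black rubber heel lift, 12 mm thick, about 45 g. Outline and axes as base. Firm or soft; all look alike: pinched across the flanks, a soft one starts to give at 2 N and from 7 N up is 8 mm narrower (40 mm left), a firm one gives less than 2 mm. May be absent.
- lift2: Black rubber heel lift, 12 mm thick, about 45 g. Outline and axes as base. Firm or soft; all look alike: pinched across the flanks, a soft one starts to give at 2 N and from 7 N up is 8 mm narrower (40 mm left), a firm one gives less than 2 mm. May be absent.
- lift3: Black rubber heel lift, 12 mm thick, about 45 g. Outline and axes as base. Firm or soft; all look alike: pinched across the flanks, a soft one starts to give at 2 N and from 7 N up is 8 mm narrower (40 mm left), a firm one gives less than 2 mm. May be absent.
- lift4: Black rubber heel lift, 12 mm thick, about 45 g. Outline and axes as base. Firm or soft; all look alike: pinched across the flanks, a soft one starts to give at 2 N and from 7 N up is 8 mm narrower (40 mm left), a firm one gives less than 2 mm. May be absent.
- lift5: Black rubber heel lift, 12 mm thick, about 45 g. Outline and axes as base. Firm or soft; all look alike: pinched across the flanks, a soft one starts to give at 2 N and from 7 N up is 8 mm narrower (40 mm left), a firm one gives less than 2 mm. May be absent.
- base: Heel base, brown stacked leather, 20 mm thick, 60 g. D-shaped: flat breast edge at its -x side, straight flanks 48 mm apart, back (+x) corners rounded to 14 mm radius, 64 mm long. Origin on the underside, midway between the flanks, 26 mm from the breast edge, 38 mm from the back: pinch there, across y, on the straight flanks. z up.
- top: Top piece (wearing face of the heel), firm black rubber, 8 mm thick, with a horseshoe of small brass nail heads on its upper face, 35 g. Outline and axes as base.
- weight: Cast-iron pressing weight, about 0.45 kg: block 56 (x) by 44 (y) by 22 mm with a grip bar on top, 36 (x) by 16 (y) mm, from 22 to 47 mm above the underside. Origin at the centre of the underside, z up.
- jig_seat (a point): Floor of the heel jig's pocket, 12 mm above the bench; the jig is fixed, a 150 x 100 mm plate with steel walls 60 mm high. A part sits with its origin above this point and its axes along the point's: breast to the wall at -x (robot's side). Pocket 53 mm across (y), x -28.5 to 40.5 mm, back corners filled, open on both flanks for fingers from x -19 to 20 mm. z up.
- tray: Shallow steel tray for soft stock, fixed, 254 (x) by 136 (y) by 36 mm high, walls and floor 3 mm thick. Origin at the centre of its underside, x along its length, z up.
- hammer: Hammer lying on the bench (bystander).
- awl: Awl with a wooden handle, lying (bystander).
- brush: Brush, lying (bystander).
- tacks: Small steel bowl, 56 mm across and 26 mm high (bystander), origin under its centre.
- cone: White thread cone, 60 mm across and 94 mm high (bystander), origin under its centre.
- glue: Green tin, 76 mm across and 100 mm high (bystander), origin under its centre.
- wax: Block of wax, 45 by 28 by 20 mm (bystander), origin under its centre.

How it is judged:
By the outcome, as a careful person would: the job done as asked, in the order asked, and still so for the second after the job is handed in, with the robot touching nothing.
Of lift2, lift3, lift4, lift5 only 2 to 4 are there at a start; the rules pass over those that are not, and their reading is None.
At some moment in a run one of lift1, lift2, lift3, lift4, lift5, top, weight may be knocked a few centimetres aside while the robot is not near it.
Once in a run the grip may slacken for a moment while it holds something.
It also fails if it takes over 210 s, if anything falls off the work surface, if the arm or the gripper's body presses on something with over 40 N, if the wrist force passes 120 N, or if a joint passes its speed limit or range.

ROBOT

A 7-joint arm with a two-finger parallel gripper is mounted at the origin on the work surface. World frame = base frame: x ahead of the robot, y to its left, z up, the work surface at z = 0. Lengths are in m, angles in rad, forces in N, time in s.
With the tool pointing down it reaches from about 0.425 to 0.8 m from the base axis. Payload 8.3 kg.
Tool frame: the origin (TCP) lies between the finger pads; the fingertips stand 8 mm ahead of it and the grasp point (between the pads) lies 11 mm behind it (robot.tip_reach is the distance from the TCP to the fingertips, in m); z points along the fingers, y is the direction in which the jaws open and shut (so a half turn about z gives the same grasp; the last joint's range is limited). The gripper opens to 85 mm and grips with 20 to 120 N. Pads are 22 mm wide; open, the fingers measure 114 mm over their backs; the gripper's body (76 mm by 85 mm) begins 54 mm behind the grasp point. The pads swing forward as they close: fully open they stand 13 mm farther back than shut.
Start: joints at [1.076, 0.383, 0.016, 1.37, -0.006, 1.388, -0.046], TCP at [0.262, -0.568, 0.239] pointing down, gripper open.
Joint ranges: [-2.95, 2.95], [-0.25, 2.06], [-1.52, 1.56], [0.18, 2.33], [-1.44, 4.58], [0.02, 2.06], [-3.01, 3.01]. Speed limits (rad/s): [2.39, 2.39, 3.01, 3.01, 3.14, 3.14, 3.14].

INTERFACE

Orientations are given as a rotation vector (axis times angle).
In Python, from plant import monitor, cams, close_job, robot gives the robot as it stands. The module is installed in compiled form; this text tells all that it offers.
- The arm moves only by the tool step_arm, never from a script. Its argument "motion" is a list of rows, each a list of 2 entries, a list of its own where there are three numbers: the shift along the tool's x, y, z as a fraction of full scale, then the turn, a rotation vector about the tool's x, y, z as a fraction of full scale. A call has 1 to 20 rows; each row shifts and turns the pose as measured when the row begins, along the tool's axes as they then stand; what a row does not reach is not made up. Full scale, the value 1, is 150 mm for a shift and 120 degrees for a turn. A row lasts 1/10 s, in which the tool goes at most 50 mm and 8.59 degrees, less where a joint would pass 70% of its speed; a pose out of reach is approached as far as the arm can. A call with a number of a shift or a turn outside -1 to 1 is refused whole. A call with a gripper value outside its range is refused whole. "grip" is the closure, from 0 (fully open) to 1 (shut), set as the call begins (left out, the last holds). The fingers move at their own pace and stop on an object; "force" is the grip in N (left out, the last holds). Time passes only in rows, so rows that do not move let the fingers close. It gives the time, the measured TCP pose, the force and the opening at its end, in the units of the state.
- monitor.state(): the state, without advancing time (a new reading comes with each control period).
- cams.snapshot(name): name is "scene" or "side" or "wrist"; returns a dict with "image" (480x640x3 uint8, red, green, blue), "vfov" (degrees; the focal length in pixels is half the picture's height over the tangent of half this angle, whatever the lens; pixels are square), "cx", "cy" (the principal point, pixels), "position" and "orientation" of the camera in the world. Camera axes: x right, y down, z forward; pixel columns grow to the right and rows downward; lengths in m; the calibration is good to about 2 mm. A picture is of the moment at which its call begins. There is no depth.
- close_job(): hands the job in, once; it reports no verdict.
The state is a dict: "t": time; "joints": joint angles; "qvel": joint speeds; "joint_efforts": joint torques, N m; "ee_pos": TCP position; "tcp_rot": TCP orientation; "ft_force": force on the tool from outside, world axes, zero at the start; "ft_torque": the same for the moment, N m; "opening": finger opening in m.
Only numpy, scipy, OpenCV 4.12 (cv2) and the standard library are available. Lean on these libraries where they do the work, as an engineer would, in place of code of your own. Each camera call takes 0.05 s, during which the arm holds its last target. There are 200 camera calls.

## Working session

There is one attempt and no reset: what is moved stays moved. The work goes in short steps, Python scripts to look and compute and a tool call to move; the robot and the scene stay as the last step left them, time stands still between calls to the robot, and variables do not carry over. Pictures are saved under pics/ and viewed, about 12 in all and at most 16, crops included, and the job is handed in when it is done.

Besides the shell and the picture viewer there is one more tool, called after "Request:" in YAML: its name, and indented under it one key for each argument. step_arm: Moves the arm, as the interface text tells. Shift numbers are shares of 150 mm and turn numbers shares of 120 degrees, none past 1 either way. Its arguments: {"type":"object","properties":{"motion":{"type":"array"},"grip":{"type":"number"},"force":{"type":"number"}},"required":["motion"]}

```bash
mkdir -p pics && cat > h.py <<'E'
import numpy as np, cv2
from scipy.spatial.transform import Rotation as R
from plant import monitor, cams, robot
def snap(n,name=None):
    s=cams.snapshot(n); 
    if name: cv2.imwrite(f'pics/{name}.png',s['image'][:,:,::-1])
    return s
def rot(o):
    o=np.array(o); 
    return o if o.shape==(3,3) else R.from_rotvec(o).as_matrix()
def ray(s,u,v,z):
    f=240/np.tan(np.radians(s['vfov'])/2)
    d=rot(s['orientation'])@np.array([(u-s['cx'])/f,(v-s['cy'])/f,1.]); p=np.array(s['position'])
    return p+d*(z-p[2])/d[2]
def proj(s,P):
    f=240/np.tan(np.radians(s['vfov'])/2)
    c=rot(s['orientation']).T@(np.array(P)-np.array(s['position']))
    return s['cx']+f*c[0]/c[2], s['cy']+f*c[1]/c[2]
E
python3 - <<'E'
from h import *
print(monitor.state()); print(robot.tip_reach)
for n in ['scene','side','wrist']:
    s=snap(n,n+'0'); print(n,s['vfov'],s['cx'],s['cy'],s['position'],s['orientation'])
E
```

```text
{'t': 0.0, 'joints': array([ 1.07610393,  0.38426868,  0.01634715,  1.37119438, -0.00632166,
        1.38815143, -0.04651461]), 'qvel': array([-1.74754853e-03, -1.06124923e-03, -4.09256438e-04, -3.88540728e-04,
       -3.20030895e-04,  1.20899807e-05,  6.86112169e-04]), 'joint_efforts': array([-1.27759566e-03, -6.27599931e+01,  8.43909234e-01, -3.71825802e+01,
        1.65619788e-02,  1.41018711e-02,  1.67830115e-05]), 'ee_pos': array([ 0.26141115, -0.56716715,  0.23824136]), 'tcp_rot': array([-3.06675439e+00, -6.72695369e-01,  6.72388559e-04]), 'ft_force': array([0.38154663, 0.71829595, 0.34246949]), 'ft_torque': array([-0.07875401, -0.00877211,  0.05242236]), 'opening': 0.08549312737810655}
0.008
scene 50.279857481378976 322.3309965065983 235.16922167370194 [1.05367671 0.60195738 1.09700338] [-0.90483344 -2.68299909  0.84057491]
side 44.846337623163905 318.64324569551627 245.34907034294818 [0.28593163 0.76357783 0.89347809] [-0.59823016  2.72106307 -1.0825873 ]
wrist 71.22724079817938 322.84603672273676 241.67036205817587 [ 0.33698183 -0.53216231  0.37257134] [ 2.40541236 -1.5391923  -0.25519273]
```

View pics/scene0.png

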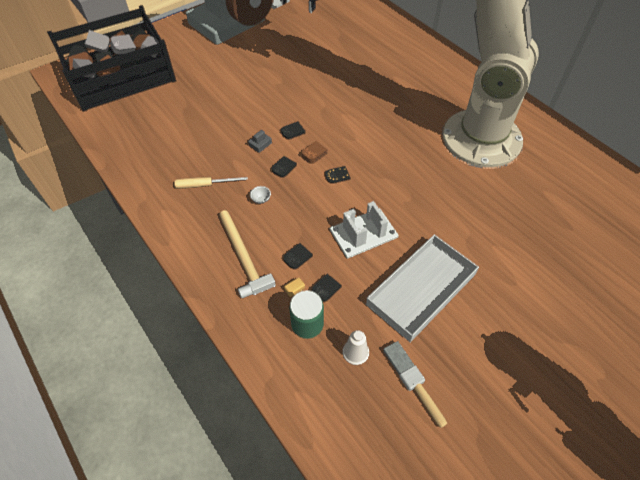

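View pics/side0.png

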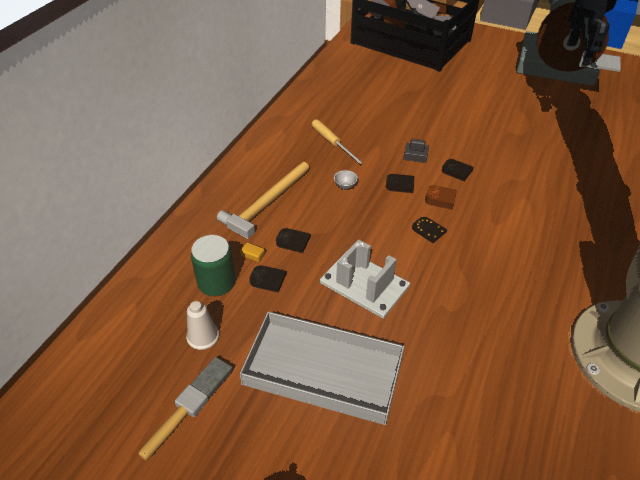

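The scene view shows four lifts at (292,130), (284,166), (297,256) and (325,288). The base is at (313,152), the top at (337,175), the weight at (260,140), the jig at (363,230) and the tray at (423,287). The side view agrees.

```bash
python3 - <<'E'
from h import *
S={n:snap(n) for n in('scene','side')}
P=dict(la=(292,129,457,168,.012),lb=(284,165,400,182,.012),lc=(297,254,292,238,.012),ld=(325,287,268,277,.012),base=(313,150,441,193,.02),top=(337,174,429,229,.008),weight=(260,137,416,150,.025),jig=(363,236,365,290,.012),tray=(423,288,323,365,.003),bowl=(260,192,345,178,.02),glue=(306,300,211,245,.1),cone=(357,335,198,307,.09),wax=(295,286,254,251,.02))
for k,(a,b,c,d,z) in P.items(): print(k,ray(S['scene'],a,b,z)[:2].round(3),ray(S['side'],c,d,z)[:2].round(3))
s=snap('wrist'); st=monitor.state(); T=rot(st['tcp_rot'])
print('cam in tool',T.T@(np.array(s['position'])-st['ee_pos']),(T.T@rot(s['orientation'])).round(3).tolist())
for n,(x0,y0,x1,y1) in {'scene':(230,110,490,340),'side':(230,120,490,420)}.items():
    im=S[n]['image'][y0:y1,x0:x1,::-1]; cv2.imwrite(f'pics/{n}crop.png',cv2.resize(im,None,fx=2.0,fy=2.0,interpolation=2))
E
```

```text
la [ 0.438 -0.365] [ 0.435 -0.364]
lb [ 0.541 -0.259] [ 0.541 -0.258]
lc [0.687 0.008] [0.688 0.01 ]
ld [0.688 0.126] [0.683 0.127]
base [ 0.445 -0.25 ] [ 0.442 -0.252]
top [ 0.44  -0.144] [ 0.435 -0.142]
weight [ 0.54  -0.383] [ 0.542 -0.372]
jig [0.52  0.067] [0.497 0.076]
tray [0.498 0.268] [0.504 0.259]
bowl [ 0.653 -0.211] [ 0.659 -0.208]
glue [0.77  0.165] [0.777 0.166]
cone [0.731 0.293] [0.725 0.294]
wax [0.747 0.084] [0.738 0.083]
cam in tool [ 0.08331271 -0.00046507 -0.13411712] [[0.0, -0.947, -0.321], [1.0, 0.0, 0.001], [-0.001, -0.321, 0.947]]
```

Request:
step_arm:
  motion:
    - [[0,0,0],[0,0,0.0687]]
    - [[0,0,0],[0,0,0.0687]]
    - [[0,0,0],[0,0,0.0687]]
    - [[0.133,-0.247,0],[0,0,0]]
    - [[0.133,-0.247,0],[0,0,0]]
    - [[0.133,-0.247,0],[0,0,0]]
    - [[0.133,-0.247,0],[0,0,0]]
    - [[0.133,-0.247,0],[0,0,0]]
    - [[0.133,-0.247,0],[0,0,0]]
    - [[0.133,-0.247,0],[0,0,0]]
    - [[0.133,-0.247,0],[0,0,0]]
    - [[0.133,-0.247,0],[0,0,0]]
    - [[0,0,0],[0,0,0]]
  grip: 0

```text
t: 1.6
ee_pos: [0.4519, -0.2253, 0.2373]
tcp_rot: [-3.141, 0.035, 0.002]
ft_force: [0.1, 0.2, 0.6]
opening: 0.0851
```

```bash
cat >> h.py <<'E'
def Rdown(psi):
    c,s=np.cos(np.radians(psi)),np.sin(np.radians(psi)); return np.array([[c,s,0],[s,-c,0],[0,0,-1.]])
def go(x,y,z,psi):
    "shift and turn (in full-scale fractions) now -> target; shift given in the frame after the turn"
    st=monitor.state(); T=rot(st['tcp_rot']); G=Rdown(psi)
    t=R.from_matrix(T.T@G).as_rotvec()/np.radians(120)
    d=np.array([x,y,z])-st['ee_pos']
    print('turn',t.round(4),'rows>=',int(np.ceil(np.linalg.norm(t)/.0716)),'shift/150',(G.T@d/.15).round(4),'rows>=',int(np.ceil(np.linalg.norm(d)/.05)))
def stat():
    st=monitor.state(); T=rot(st['tcp_rot'])
    print('t',round(st['t'],2),'tcp',st['ee_pos'].round(4),'psi',round(np.degrees(np.arctan2(T[1,0],T[0,0])),2),'zax',T[:,2].round(3),'F',st['ft_force'].round(1),'open',round(st['opening']*1000,1))
def darkblobs(s,z,th=60,amin=150,box=(0,0,640,480)):
    im=s['image']; m=(im.max(2)<th).astype(np.uint8); b=np.zeros_like(m); b[box[1]:box[3],box[0]:box[2]]=1
    m=cv2.morphologyEx(m*b,cv2.MORPH_OPEN,np.ones((3,3)))
    for c in cv2.findContours(m,cv2.RETR_EXTERNAL,cv2.CHAIN_APPROX_NONE)[0]:
        if cv2.contourArea(c)>amin: yield c
E
python3 - <<'E'
from h import *
stat(); s=snap('wrist','w1'); print(s['position'])
E
```

```text
t 1.6 tcp [ 0.4519 -0.2253  0.2373] psi -1.28 zax [-0.001  0.    -1.   ] F [0.1 0.2 0.6] open 85.1
[ 0.53512542 -0.22663808  0.37138008]
```

View pics/w1.png

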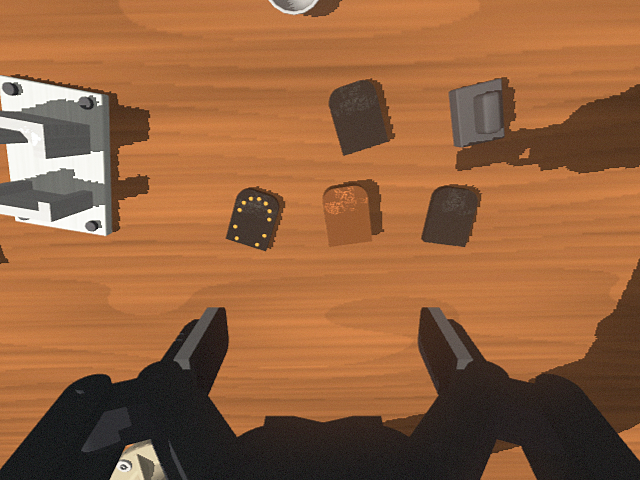

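The wrist view (up is +x, left is +y) shows the base at (348,213), the top at (254,218), lifts at (361,117) and (451,215), the weight at (480,112) and part of the jig at the left.

```bash
cat >> h.py <<'E'
def plane(s,pts,z): return np.array([ray(s,u,v,z)[:2] for u,v in np.asarray(pts,float).reshape(-1,2)])
def mask(s,kind):
    h=cv2.cvtColor(s['image'],cv2.COLOR_RGB2HSV).astype(int); H,S,V=h[...,0],h[...,1],h[...,2]
    if kind=='black': m=(S<95)&(V<95)
    if kind=='grey': m=(S<70)&(V<200)
    return m.astype(np.uint8)
def dee(s,m,box,z,th):
    "origin, yaw and sizes of the D piece from its mask: side rays included, so bias-corrected on the visible hull at half thickness"
    b=np.zeros_like(m); b[box[1]:box[3],box[0]:box[2]]=1
    m=cv2.morphologyEx(cv2.morphologyEx(m*b,cv2.MORPH_CLOSE,np.ones((5,5))),cv2.MORPH_OPEN,np.ones((3,3)))
    c=max(cv2.findContours(m,cv2.RETR_EXTERNAL,cv2.CHAIN_APPROX_NONE)[0],key=cv2.contourArea)
    p=plane(s,c,z)*1000
    (cx,cy),(w,h),a=cv2.minAreaRect(p.astype(np.float32))
    if w<h: a+=90; w,h=h,w
    C=np.array([cx,cy]); u=np.array([np.cos(np.radians(a)),np.sin(np.radians(a))])
    M=cv2.moments(c); g=plane(s,[[M['m10']/M['m00'],M['m01']/M['m00']]],z)[0]*1000
    if (g-C)@u>0: u=-u; a+=180      # centroid lies towards the breast, -x
    a=(a+180)%360-180
    return C-6*u,a,(w,h),(C-g)@u
E
python3 - <<'E'
from h import *
s=snap('wrist'); m=mask(s,'black'); cv2.imwrite('pics/m1.png',m*255)
for k,box,z in [('lb',(315,70,400,165),.01),('la',(412,175,490,255),.01),('top',(218,178,292,258),.006)]:
    o,a,wh,e=dee(s,m,box,z,0); print(k,o.round(1),round(a,1),np.round(wh,1),round(e,1))
print('base',plane(s,[(329,246),(372,241),(323,190),(367,185)],.02).round(4))
print('weight',plane(s,[(456,147),(503,139),(450,89),(497,80)],.022).round(4))
print('weightbar',plane(s,[(477,134),(499,131),(474,96),(495,93)],.047).round(4))
h=cv2.cvtColor(s['image'],cv2.COLOR_RGB2HSV); print(h[100,350],h[220,455],h[150,375],h[215,375],h[230,350],h[130,390])
E
```

```text
lb [ 550.3 -259.7] -163.7 [63.6 47.4] 0.4
la [ 444.4 -366.5] 171.5 [63.7 50.8] 0.3
top [ 445.  -147.9] 160.1 [63.7 47.3] 0.2
base [[ 0.4087 -0.234 ]
 [ 0.4133 -0.2817]
 [ 0.4714 -0.2289]
 [ 0.4755 -0.2751]]
weight [[ 0.5117 -0.3636]
 [ 0.5182 -0.4097]
 [ 0.5653 -0.3524]
 [ 0.572  -0.3961]]
weightbar [[ 0.5244 -0.3722]
 [ 0.5265 -0.3921]
 [ 0.5568 -0.3655]
 [ 0.5588 -0.3839]]
[14 85 66] [14 95 67] [ 13 170 191] [ 12 164  95] [ 12 171 158] [ 12 169 202]
```

View pics/m1.png

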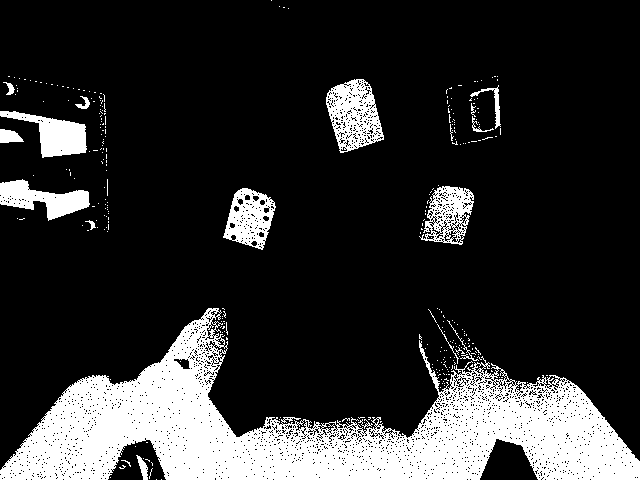

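Request:
step_arm:
  motion:
    - [[0,-0.25,0],[0,0,0]]
    - [[0,-0.25,0],[0,0,0]]
    - [[0,-0.25,0],[0,0,0]]
    - [[0,-0.25,0],[0,0,0]]
    - [[0,-0.25,0],[0,0,0]]
    - [[0,-0.25,0],[0,0,0]]
    - [[0,-0.25,0],[0,0,0]]
    - [[0,-0.25,0],[0,0,0]]
    - [[0,0,0],[0,0,0]]
    - [[0,0,0],[0,0,0]]

```text
t: 2.7
ee_pos: [0.4598, 0.0596, 0.2355]
tcp_rot: [3.133, -0.098, -0.003]
ft_force: [-0.6, -0.7, 1.0]
opening: 0.0857
```

```bash
python3 - <<'E'
from h import *
stat(); s=snap('wrist','w2'); print(s['position'])
cv2.imwrite('pics/w2c.png',cv2.resize(s['image'][0:300,:,::-1],(800,375),interpolation=2))
E
```

```text
t 2.7 tcp [0.4598 0.0596 0.2355] psi -3.58 zax [-0.002 -0.007 -1.   ] F [-0.6 -0.7  1. ] open 85.7
[0.54308342 0.05588324 0.36958933]
```

View pics/w2.png

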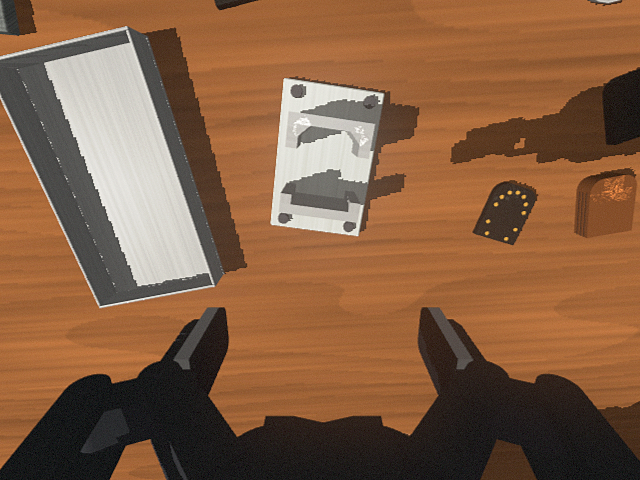

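```bash
python3 - <<'E'
import cv2
im=cv2.imread('pics/w2.png')[65:245,260:400]; cv2.imwrite('pics/jig.png',cv2.resize(im,None,fx=3.3,fy=3.3,interpolation=cv2.INTER_CUBIC))
E
```

```text
(no output)
```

View pics/jig.png

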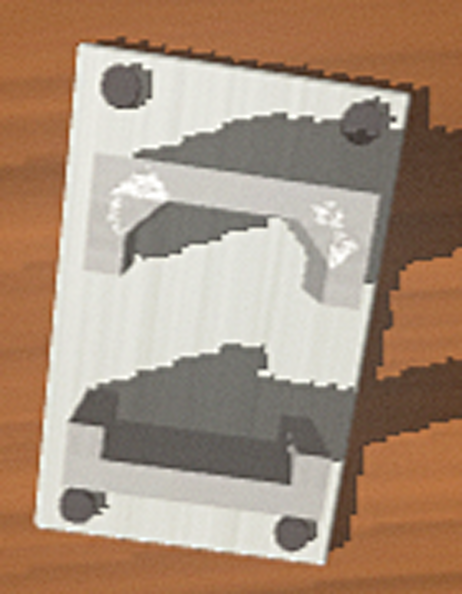

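```bash
python3 - <<'E'
from h import *
s=snap('wrist')
f=lambda p:[(a/3.3+260,b/3.3+65) for a,b in p]
for z in(.010,.012):
    C=plane(s,f([(80,43),(411,93),(326,563),(36,526)]),z)*1000; d=[np.linalg.norm(C[i]-C[i-1]) for i in range(4)]
    print(z,'plate',C.round(1).tolist(),'mid',C.mean(0).round(1),'sides',np.round(d,1))
    e=C[0]-C[3];e2=C[1]-C[2];w=C[0]-C[1]; w2=C[3]-C[2]
    print('yaws',[round(float(np.degrees(np.arctan2(v[1],v[0]))),2) for v in(e,e2)],[round(float(np.degrees(np.arctan2(-v[0],v[1]))),2) for v in(w,w2)])
for z in(.06,.072):
    B=plane(s,f([(105,457),(290,484)]),z)*1000; K=plane(s,f([(165,203),(285,220)]),z)*1000
    O=plane(s,f([(95,152),(380,195),(62,483),(322,517)]),z)*1000
    print(z,B.round(1).tolist(),np.linalg.norm(B[0]-B[1]).round(1),'mid',B.mean(0).round(1),'back',K.mean(0).round(1),K.round(1).tolist(),'outer',O.round(1).tolist())
T=plane(s,[(127,27),(-1,59),(100,307),(215,286)],.036)*1000
print('tray',T.round(1).tolist(),T.mean(0).round(1))
E
```

```text
0.01 plate [[590.5, 88.1], [571.0, -9.2], [425.1, 20.2], [444.5, 117.6]] mid [507.8  54.2] sides [149.   99.3 148.9  99.3]
yaws [-11.41, -11.41] [-11.35, -11.28]
0.012 plate [[590.3, 87.9], [570.8, -8.9], [425.7, 20.4], [445.0, 117.2]] mid [508.   54.2] sides [148.2  98.7 148.   98.7]
yaws [-11.41, -11.41] [-11.35, -11.28]
0.06 [[477.2, 87.1], [466.0, 34.9]] 53.5 mid [471.6  61. ] back [541.2  49.2] [[544.3, 65.0], [538.1, 33.4]] outer [[558.0, 82.3], [542.8, 8.1], [470.4, 100.1], [455.6, 26.0]]
0.072 [[479.8, 85.9], [469.0, 35.7]] 51.4 mid [474.4  60.8] back [541.3  49.5] [[544.3, 64.7], [538.3, 34.3]] outer [[557.4, 81.3], [542.8, 10.0], [473.3, 98.4], [459.0, 27.1]]
tray [[635.0, 216.8], [617.7, 335.1], [368.2, 314.9], [385.6, 182.2]] [501.6 262.3]
```

The jig crop shows all four plate corners and the wall tops cleanly. The plate measures 148 x 99 mm against the stated 150 x 100. Its yaw is -11.35° and the seat is near (0.501, 0.056). Next is the base.

```bash
python3 - <<'E'
from h import *
go(.437,-.2554,.12,5.4)
E
```

```text
turn [ 0.0033  0.0012 -0.0753] rows>= 2 shift/150 [-0.3488  2.075   0.7705] rows>= 7
```

Request:
step_arm:
  motion:
    - [[0,0,0],[0.002,0.001,-0.038]]
    - [[0,0,0],[0.001,0,-0.038]]
    - [[-0.039,0.23,0],[0,0,0]]
    - [[-0.039,0.23,0],[0,0,0]]
    - [[-0.039,0.23,0],[0,0,0]]
    - [[-0.039,0.23,0.13],[0,0,0]]
    - [[-0.039,0.23,0.13],[0,0,0]]
    - [[-0.039,0.23,0.13],[0,0,0]]
    - [[-0.039,0.23,0.13],[0,0,0]]
    - [[-0.039,0.23,0.13],[0,0,0]]
    - [[-0.039,0.23,0.13],[0,0,0]]
    - [[0,0,0],[0,0,0]]
    - [[0,0,0],[0,0,0]]

```text
t: 4.1
ee_pos: [0.4256, -0.2914, 0.1159]
tcp_rot: [3.133, 0.102, 0.002]
ft_force: [0.2, 1.7, -0.8]
opening: 0.0854
```

```bash
python3 - <<'E'
from h import *
stat(); go(.437,-.2554,.012,5.4); s=snap('wrist','w3')
E
```

```text
t 4.1 tcp [ 0.4256 -0.2914  0.1159] psi 3.71 zax [ 0.001 -0.007 -1.   ] F [ 0.2  1.7 -0.8] open 85.4
turn [ 0.0033 -0.0004 -0.014 ] rows>= 1 shift/150 [ 0.0983 -0.2317  0.6926] rows>= 3
```

View pics/w3.png

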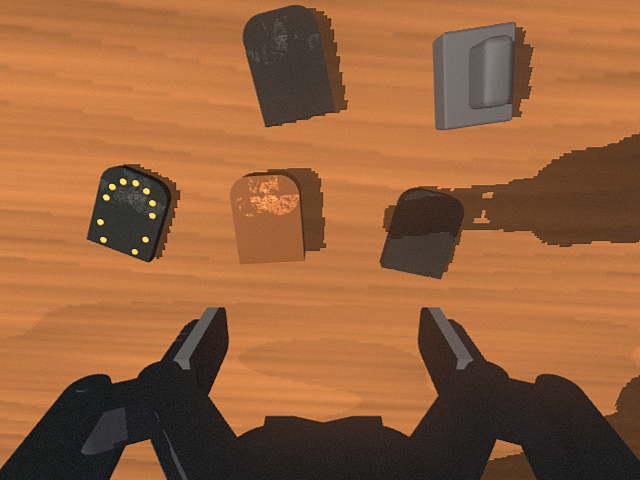

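The base is at (268,218), with breast corners (240,264) and (304,261). The move coasted about 12% past its target.

```bash
python3 - <<'E'
from h import *
s=snap('wrist')
p=plane(s,[(240,264),(304,261),(232,192),(299,185),(266,174)],.02)*1000
print(p.round(1).tolist()); b=(p[0]+p[1])/2; m=(p[2]+p[3])/2; u=(m-b)/np.linalg.norm(m-b); v=p[1]-p[0]
print('w',np.linalg.norm(v),'yaw',np.degrees(np.arctan2(u[1],u[0])),np.degrees(np.arctan2(v[0],-v[1])),'len',(p[4]-b)@u,'org',b+26*u)
E
```

```text
[[409.1, -231.6], [414.4, -278.7], [462.5, -226.8], [470.2, -272.7], [476.2, -250.1]]
w 47.45060140720355 yaw 5.624758496893143 6.418256968393549 len 64.68288441135704 org [ 437.61517876 -252.59849497]
```

Request:
step_arm:
  motion:
    - [[0.03,-0.08,0.1],[0.003,0,-0.019]]
    - [[0.03,-0.08,0.15],[0,0,0]]
    - [[0.02,-0.05,0.13],[0,0,0]]
    - [[0.01,-0.02,0.08],[0,0,0]]
    - [[0,0,0.02],[0,0,0]]
    - [[0,0,0],[0,0,0]]
    - [[0,0,0],[0,0,0]]

```text
t: 4.9
ee_pos: [0.4408, -0.2466, 0.0428]
tcp_rot: [3.134, 0.198, 0.011]
ft_force: [0.1, 0.3, 0.3]
opening: 0.0856
```

```bash
python3 - <<'E'
from h import *
stat(); go(.4375,-.2535,.010,6)
E
```

```text
t 4.9 tcp [ 0.4408 -0.2466  0.0428] psi 7.22 zax [ 0.007 -0.    -1.   ] F [0.1 0.3 0.3] open 85.6
turn [ 0.0006 -0.0034  0.0102] rows>= 1 shift/150 [-0.0265  0.0438  0.2186] rows>= 1
```

Request:
step_arm:
  motion:
    - [[-0.025,0.04,0],[0,-0.003,0.009]]
    - [[0,0,0],[0,0,0]]
    - [[0,0,0.08],[0,0,0]]
    - [[0,0,0.06],[0,0,0]]
    - [[0,0,0.04],[0,0,0]]
    - [[0,0,0],[0,0,0]]
    - [[0,0,0],[0,0,0]]
  grip: 0.3

```text
t: 5.6
ee_pos: [0.4381, -0.2558, 0.0149]
tcp_rot: [3.134, 0.161, 0.004]
ft_force: [-0.6, 0.2, 0.6]
opening: 0.0595
```

```bash
python3 - <<'E'
from h import *
stat(); go(.4375,-.2535,.010,6)
E
```

```text
t 5.6 tcp [ 0.4381 -0.2558  0.0149] psi 5.9 zax [ 0.003 -0.003 -1.   ] F [-0.6  0.2  0.6] open 59.5
turn [ 0.0017 -0.0012 -0.0008] rows>= 1 shift/150 [-0.0022 -0.0155  0.0328] rows>= 1
```

Request:
step_arm:
  motion:
    - [[0,-0.013,0.02],[0,0,0]]
    - [[0,0,0],[0,0,0]]
    - [[0,0,0],[0,0,0]]

```text
t: 5.9
ee_pos: [0.4381, -0.2535, 0.0118]
tcp_rot: [3.134, 0.162, 0.005]
ft_force: [-0.5, 1.0, 0.0]
opening: 0.0593
```

Request:
step_arm:
  motion:
    - [[0,0,0.01],[0,0,0]]
    - [[0,0,0],[0,0,0]]

```text
t: 6.1
ee_pos: [0.4383, -0.2535, 0.0106]
tcp_rot: [3.134, 0.162, 0.006]
ft_force: [-0.2, -0.2, -0.5]
opening: 0.0598
```

Request:
step_arm:
  motion:
    - [[0,0,0.01],[0,0,0]]
    - [[0,0,0],[0,0,0]]

```text
t: 6.3
ee_pos: [0.4385, -0.2537, 0.0092]
tcp_rot: [3.133, 0.162, 0.006]
ft_force: [0.1, 0.9, -0.1]
opening: 0.0599
```

Request:
step_arm:
  motion:
    - [[0,0,0.01],[0,0,0]]
    - [[0,0,0],[0,0,0]]

```text
t: 6.5
ee_pos: [0.4385, -0.2537, 0.0075]
tcp_rot: [3.133, 0.162, 0.006]
ft_force: [-0.4, -0.3, -0.5]
opening: 0.0596
```

Request:
step_arm:
  motion:
    - [[0,0,0],[0,0,0]]
    - [[0,0,0],[0,0,0]]
    - [[0,0,0],[0,0,0]]
    - [[0,0,0],[0,0,0]]
    - [[0,0,0],[0,0,0]]
    - [[0,0,0],[0,0,0]]
    - [[0,0,0],[0,0,0]]
  grip: 1
  force: 50

```text
t: 7.2
ee_pos: [0.4387, -0.2538, 0.0078]
tcp_rot: [3.133, 0.162, 0.007]
ft_force: [0.3, 0.4, 1.1]
opening: 0.0471
```

Request:
step_arm:
  motion:
    - [[0,0,-0.06],[0,0,0]]
    - [[0,0,-0.13],[0,0,0]]
    - [[0,0,-0.2],[0,0,0]]
    - [[0,0,-0.2],[0,0,0]]
    - [[0,0,-0.1],[0,0,0]]
    - [[0,0,-0.05],[0,0,0]]
    - [[0,0,0],[0,0,0]]
    - [[0,0,0],[0,0,0]]

```text
t: 8.0
ee_pos: [0.4368, -0.2525, 0.1245]
tcp_rot: [3.135, 0.163, 0.003]
ft_force: [0.1, -0.6, -1.2]
opening: 0.047
```

```bash
python3 - <<'E'
from h import *
stat(); go(.5012,.0558,.10,-11.35); s=snap('wrist','w4')
E
```

```text
t 8.0 tcp [ 0.4368 -0.2525  0.1245] psi 5.95 zax [ 0.002 -0.003 -1.   ] F [ 0.1 -0.6 -1.2] open 47.0
turn [ 0.0012 -0.0011  0.1441] rows>= 3 shift/150 [ 0.0161 -2.0997  0.1636] rows>= 7
```

View pics/w4.png

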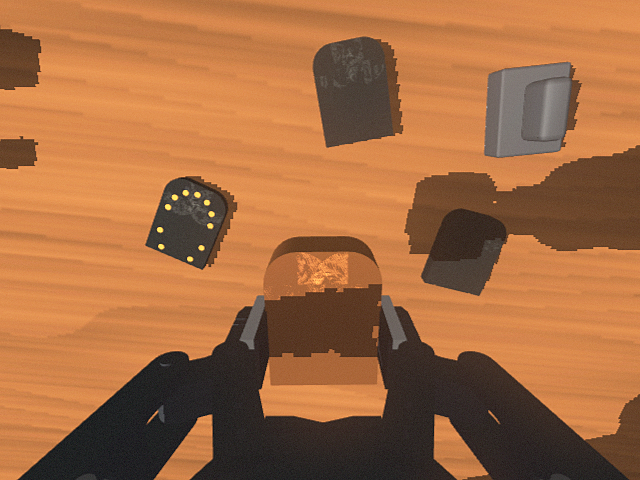

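The base is held squarely between the fingers, with the opening reading 47.0 mm.

```bash
python3 - <<'E'
from h import *
s=snap('wrist'); st=monitor.state(); T=rot(st['tcp_rot'])
for p in plane(s,[(271,385),(378,385),(323,252)],.1368): print((T.T[:2,:2]@(p-st['ee_pos'][:2])*1000).round(1))
E
```

```text
[-25.8 -23.6]
[-25.9  24.4]
[37.8 -0.3]
```

Request:
step_arm:
  motion:
    - [[0,-0.1,0],[0,0,0.046]]
    - [[0,-0.2,0],[0,0,0.046]]
    - [[0,-0.26,0],[0,0,0.046]]
    - [[0,-0.26,0],[0,0,0]]
    - [[0,-0.26,0],[0,0,0]]
    - [[0,-0.26,0],[0,0,0]]
    - [[0,-0.26,0],[0,0,0]]
    - [[0,-0.15,0],[0,0,0]]
    - [[0,-0.06,0],[0,0,0]]
    - [[0,0,0],[0,0,0]]
    - [[0,0,0],[0,0,0]]

```text
t: 9.2
ee_pos: [0.4702, 0.0231, 0.1132]
tcp_rot: [3.125, -0.317, -0.026]
ft_force: [-0.4, -0.9, -0.8]
opening: 0.0467
```

```bash
python3 - <<'E'
from h import *
stat(); go(.5021,.0556,.10,-11.35)
E
```

```text
t 9.2 tcp [0.4702 0.0231 0.1132] psi -11.6 zax [-0.016  0.001 -1.   ] F [-0.4 -0.9 -0.8] open 46.7
turn [ 0.001   0.0078 -0.0021] rows>= 1 shift/150 [ 0.1658 -0.2545  0.0879] rows>= 1
```

Request:
step_arm:
  motion:
    - [[0.05,-0.08,0],[0.001,0.008,-0.002]]
    - [[0.06,-0.09,0],[0,0,0]]
    - [[0.03,-0.05,0],[0,0,0]]
    - [[0,0,0],[0,0,0]]
    - [[0,0,0],[0,0,0]]

```text
t: 9.7
ee_pos: [0.5002, 0.0492, 0.1125]
tcp_rot: [3.124, -0.321, 0.003]
ft_force: [-0.6, -0.2, -0.5]
opening: 0.0472
```

```bash
python3 - <<'E'
from h import *
stat(); go(.5015,.0556,.08,-11.35); s=snap('wrist','w5')
E
```

```text
t 9.7 tcp [0.5002 0.0492 0.1125] psi -11.74 zax [ 0.002 -0.001 -1.   ] F [-0.6 -0.2 -0.5] open 47.2
turn [ 0.0004 -0.0009 -0.0032] rows>= 1 shift/150 [ 0.0003 -0.0435  0.2169] rows>= 1
```

View pics/w5.png

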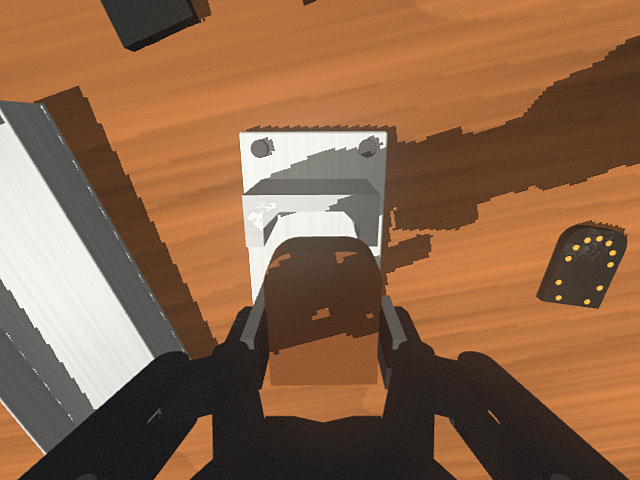

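The base is over the jig. The plate's far corners are at (239,132) and (387,132), used to check the lateral alignment.

```bash
python3 - <<'E'
from h import *
s=snap('wrist'); st=monitor.state(); T=rot(st['tcp_rot'])
c=plane(s,[(239.5,132),(387,131.5)],.012)
for p in c: print((T.T[:2,:2]@(p-st['ee_pos'][:2])*1000).round(1))
u=Rdown(-11.35)[:2,0]; print('plate end mid',c.mean(0),'seat est',c.mean(0)-u*.081)
E
```

```text
[ 80.8 -56.3]
[81.2 42. ]
plate end mid [0.58069811 0.03949585] seat est [0.5012822 0.0554368]
```

Request:
step_arm:
  motion:
    - [[0,-0.038,0],[0,0,-0.003]]
    - [[0,0,0.1],[0,0,0]]
    - [[0,0,0.07],[0,0,0]]
    - [[0,0,0.02],[0,0,0]]
    - [[0,0,0],[0,0,0]]
    - [[0,0,0],[0,0,0]]

```text
t: 10.4
ee_pos: [0.5011, 0.0548, 0.0837]
tcp_rot: [3.125, -0.312, 0.004]
ft_force: [0.1, 0.3, -0.2]
opening: 0.0468
```

```bash
python3 - <<'E'
from h import *
stat(); go(.5014,.0555,.021,-11.35)
E
```

```text
t 10.4 tcp [0.5011 0.0548 0.0837] psi -11.39 zax [ 0.002 -0.002 -1.   ] F [ 0.1  0.3 -0.2] open 46.8
turn [ 0.0006 -0.0012 -0.0003] rows>= 1 shift/150 [ 0.0012 -0.005   0.4183] rows>= 2
```

Aligned to under 1 mm, so I'll descend into the pocket in stages.

Request:
step_arm:
  motion:
    - [[0.001,-0.004,0.05],[0,-0.001,0]]
    - [[0,0,0.06],[0,0,0]]
    - [[0,0,0.06],[0,0,0]]
    - [[0,0,0.05],[0,0,0]]
    - [[0,0,0.04],[0,0,0]]
    - [[0,0,0],[0,0,0]]

```text
t: 11.0
ee_pos: [0.5016, 0.0552, 0.0416]
tcp_rot: [3.125, -0.312, 0.001]
ft_force: [-0.5, -0.6, -1.1]
opening: 0.047
```

```bash
python3 - <<'E'
from h import *
stat(); go(.5014,.0555,.021,-11.35)
E
```

```text
t 11.0 tcp [0.5016 0.0552 0.0416] psi -11.4 zax [ 0.001 -0.001 -1.   ] F [-0.5 -0.6 -1.1] open 47.0
turn [ 0.0005 -0.0004 -0.0005] rows>= 1 shift/150 [-0.0018 -0.0015  0.1375] rows>= 1
```

Request:
step_arm:
  motion:
    - [[0,0,0.04],[0,0,0]]
    - [[0,0,0.04],[0,0,0]]
    - [[0,0,0.02],[0,0,0]]
    - [[0,0,0.01],[0,0,0]]
    - [[0,0,0],[0,0,0]]

```text
t: 11.5
ee_pos: [0.5019, 0.0553, 0.0238]
tcp_rot: [3.125, -0.312, 0.001]
ft_force: [-0.9, -0.6, -0.7]
opening: 0.047
```

Request:
step_arm:
  motion:
    - [[0,0,0.01],[0,0,0]]
    - [[0,0,0],[0,0,0]]

```text
t: 11.7
ee_pos: [0.5021, 0.0553, 0.0225]
tcp_rot: [3.125, -0.312, 0.002]
ft_force: [0.3, 0.6, -1.7]
opening: 0.0471
```

Request:
step_arm:
  motion:
    - [[0,0,0.013],[0,0,0]]
    - [[0,0,0.003],[0,0,0]]
    - [[0,0,0],[0,0,0]]

```text
t: 12.0
ee_pos: [0.5024, 0.0553, 0.0203]
tcp_rot: [3.125, -0.312, 0.004]
ft_force: [0.0, -0.4, -0.6]
opening: 0.0471
```

Request:
step_arm:
  motion:
    - [[0,0,0],[0,0,0]]
    - [[0,0,0],[0,0,0]]
    - [[0,0,0],[0,0,0]]
    - [[0,0,0],[0,0,0]]
  grip: 0.25

```text
t: 12.4
ee_pos: [0.5028, 0.0554, 0.0206]
tcp_rot: [3.125, -0.312, 0.005]
ft_force: [-0.1, -0.4, 0.2]
opening: 0.0636
```

Request:
step_arm:
  motion:
    - [[0,0,-0.08],[0,0,0]]
    - [[0,0,-0.15],[0,0,0]]
    - [[0,0,-0.2],[0,0,0]]
    - [[0,0,-0.2],[0,0,0]]
    - [[0,0,-0.2],[0,0,0]]
    - [[0,0,-0.1],[0,0,0]]
    - [[0,0,0],[0,0,0]]
    - [[0,0,0],[0,0,0]]

```text
t: 13.2
ee_pos: [0.5019, 0.0562, 0.1708]
tcp_rot: [-3.126, 0.31, -0.008]
ft_force: [0.2, 0.2, 0.5]
opening: 0.0641
```

```bash
python3 - <<'E'
from h import *
stat(); s=snap('wrist','w6'); go(.4337,-.1438,.12,-19.9); go(.688,.010,.12,0)
E
```

```text
t 13.2 tcp [0.5019 0.0562 0.1708] psi -11.32 zax [ 0.005 -0.    -1.   ] F [0.2 0.2 0.5] open 64.1
turn [-0.0005 -0.0023  0.0715] rows>= 1 shift/150 [0.0265 1.4085 0.3373] rows>= 5
turn [-0.0001 -0.0023 -0.0944] rows>= 2 shift/150 [1.2408 0.3081 0.3373] rows>= 4
```

View pics/w6.png

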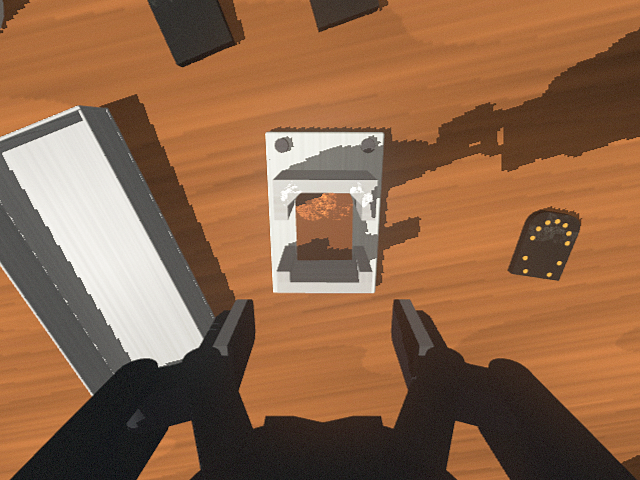

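The base sits square in the pocket, centred near (325,228). Ten pictures have been viewed. Next I'll look at the two far lifts numerically.

Request:
step_arm:
  motion:
    - [[0,0,0],[0,0,-0.045]]
    - [[0.1,0,0],[0,0,-0.04]]
    - [[0.16,0,0],[0,0,0]]
    - [[0.16,0,0],[0,0,0]]
    - [[0.1,0,0],[0,0,0]]
    - [[0.05,0,0],[0,0,0]]
    - [[0,0,0],[0,0,0]]
    - [[0,0,0],[0,0,0]]
  grip: 0

```text
t: 14.05
ee_pos: [0.5839, 0.0533, 0.1601]
tcp_rot: [3.14, -0.017, -0.02]
ft_force: [0.1, 0.2, 0.5]
opening: 0.085
```

```bash
cat >> h.py <<'E'
def dees(s,z,box=None,show=True):
    "all D pieces in a wrist picture, on plane z"
    h=cv2.cvtColor(cv2.medianBlur(s['image'],5),cv2.COLOR_RGB2HSV).astype(int)
    m=((h[...,1]<130)&(h[...,2]<92)).astype(np.uint8); m[300:]*=0
    if box: b=np.zeros_like(m); b[box[1]:box[3],box[0]:box[2]]=1; m*=b
    m=cv2.morphologyEx(m,cv2.MORPH_CLOSE,np.ones((7,7))); m=cv2.morphologyEx(m,cv2.MORPH_OPEN,np.ones((5,5)))
    out=[]
    for c in cv2.findContours(m,cv2.RETR_EXTERNAL,cv2.CHAIN_APPROX_NONE)[0]:
        p=(plane(s,c,z)*1000).astype(np.float32); hull=cv2.convexHull(p)
        r=cv2.minAreaRect(p); (C,(w,l),a)=r; C=np.array(C)
        if min(w,l)<38 or max(w,l)>85: continue
        if w<l: a+=90; w,l=l,w
        u=np.array([np.cos(np.radians(a)),np.sin(np.radians(a))])
        d={k:0. for k in(1,-1)}
        for q in cv2.boxPoints(r): d[1 if (q-C)@u>0 else -1]+=abs(cv2.pointPolygonTest(hull,tuple(map(float,q)),True))/2
        if d[-1]>d[1]: u=-u; a+=180
        a=(a+180)%360-180; M=cv2.moments(c)
        out.append((C-6*u,a))
        print('px',int(M['m10']/M['m00']),int(M['m01']/M['m00']),'org',(C-6*u).round(1),'yaw',round(a,1),'size',round(w,1),round(l,1),'corner +x/-x',round(d[1],1),round(d[-1],1))
    return out
E
python3 - <<'E'
from h import *
stat(); s=snap('wrist','w7'); print(s['position']); dees(s,.010)
E
```

```text
t 14.05 tcp [0.5839 0.0533 0.1601] psi -0.61 zax [-0.013 -0.002 -1.   ] F [0.1 0.2 0.5] open 85.0
[0.66871926 0.05308631 0.29324236]
px 229 95 org [682.8 123.8] yaw 9.1 size 64.2 49.7 corner +x/-x 6.5 1.7
px 378 91 org [684.5   8.8] yaw 6.5 size 63.8 48.8 corner +x/-x 6.4 1.3
```

Request:
step_arm:
  motion:
    - [[0,0,0],[0,0.006,-0.059]]
    - [[0.1,0.06,0.05],[0,0,0]]
    - [[0.16,0.1,0.15],[0,0,0]]
    - [[0.18,0.1,0.2],[0,0,0]]
    - [[0.12,0.07,0.15],[0,0,0]]
    - [[0.05,0.03,0.1],[0,0,0]]
    - [[0.02,0.01,0.05],[0,0,0]]
    - [[0,0,0],[0,0,0]]
    - [[0,0,0],[0,0,0]]
  grip: 0.22

```text
t: 15.0
ee_pos: [0.6836, 0.0097, 0.0557]
tcp_rot: [3.133, 0.192, 0.005]
ft_force: [-0.5, -0.2, -0.5]
opening: 0.0666
```

```bash
python3 - <<'E'
from h import *
stat(); go(.6845,.0088,.006,6.5)
E
```

```text
t 15.0 tcp [0.6836 0.0097 0.0557] psi 7.0 zax [ 0.004 -0.002 -1.   ] F [-0.5 -0.2 -0.5] open 66.6
turn [ 0.0012 -0.0016  0.0042] rows>= 1 shift/150 [0.0056 0.0064 0.3314] rows>= 1
```

Request:
step_arm:
  motion:
    - [[0.005,0.006,0.08],[0,-0.001,0.004]]
    - [[0,0,0.1],[0,0,0]]
    - [[0,0,0.08],[0,0,0]]
    - [[0,0,0.04],[0,0,0]]
    - [[0,0,0.02],[0,0,0]]
    - [[0,0,0],[0,0,0]]
    - [[0,0,0],[0,0,0]]

```text
t: 15.7
ee_pos: [0.6843, 0.0104, 0.0064]
tcp_rot: [3.134, 0.181, 0.006]
ft_force: [0.2, -0.9, -0.5]
opening: 0.0665
```

Request:
step_arm:
  motion:
    - [[0,0,0],[0,0,0]]
    - [[0,0,0],[0,0,0]]
    - [[0,0,0],[0,0,0]]
    - [[0,0,0],[0,0,0]]
    - [[0,0,0],[0,0,0]]
    - [[0,0,0],[0,0,0]]
    - [[0,0,0],[0,0,0]]
  grip: 1
  force: 40

```text
t: 16.4
ee_pos: [0.6858, 0.0104, 0.009]
tcp_rot: [3.134, 0.18, 0.012]
ft_force: [-0.2, -0.1, -1.3]
opening: 0.0381
```

Request:
step_arm:
  motion:
    - [[0,0,-0.06],[0,0,0]]
    - [[0,0,-0.13],[0,0,0]]
    - [[0,0,-0.2],[0,0,0]]
    - [[0,0,-0.2],[0,0,0]]
    - [[0,0,-0.1],[0,0,0]]
    - [[0,0,-0.05],[0,0,0]]
    - [[0,0,0],[0,0,0]]
    - [[0,0,0],[0,0,0]]

```text
t: 17.2
ee_pos: [0.6836, 0.0107, 0.1237]
tcp_rot: [3.134, 0.181, 0.006]
ft_force: [-0.6, 0.5, -0.8]
opening: 0.0375
```

```bash
python3 - <<'E'
from h import *
stat(); go(.55,.262,.12,6); s=snap('wrist','w8'); cv2.imwrite('pics/w8c.png',s['image'][160:480,150:500,::-1])
E
```

```text
t 17.2 tcp [0.6836 0.0107 0.1237] psi 6.6 zax [ 0.004 -0.002 -1.   ] F [-0.6  0.5 -0.8] open 37.5
turn [ 0.0011 -0.0019  0.005 ] rows>= 1 shift/150 [-0.7107 -1.7595  0.0249] rows>= 6
```

View pics/w8c.png

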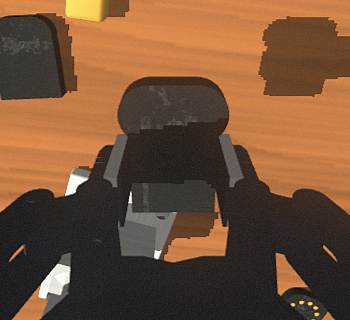

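The lift is held, squeezed to about 38 mm, so it is soft and goes to the tray.

Request:
step_arm:
  motion:
    - [[-0.04,-0.1,0],[0,0,0]]
    - [[-0.09,-0.22,0],[0,0,0]]
    - [[-0.12,-0.28,0],[0,0,0]]
    - [[-0.12,-0.28,0],[0,0,0]]
    - [[-0.12,-0.28,0],[0,0,0]]
    - [[-0.11,-0.28,0],[0,0,0]]
    - [[-0.06,-0.18,0],[0,0,0]]
    - [[-0.04,-0.1,0],[0,0,0]]
    - [[-0.01,-0.04,0],[0,0,0]]
    - [[0,0,0],[0,0,0]]
    - [[0,0,0],[0,0,0]]

```text
t: 18.35
ee_pos: [0.5281, 0.2753, 0.11]
tcp_rot: [3.132, 0.189, -0.026]
ft_force: [-0.2, -0.6, -1.2]
opening: 0.0377
```

```bash
python3 - <<'E'
from h import *
stat(); go(.55,.262,.018,6)
E
```

```text
t 18.35 tcp [0.5281 0.2753 0.11  ] psi 6.92 zax [-0.016 -0.005 -1.   ] F [-0.2 -0.6 -1.2] open 37.7
turn [0.0016 0.008  0.0077] rows>= 1 shift/150 [0.1357 0.1033 0.6135] rows>= 2
```

Request:
step_arm:
  motion:
    - [[0.06,0.05,0],[0.001,0.008,0]]
    - [[0.04,0.025,0.08],[0,0,0]]
    - [[0,0,0.14],[0,0,0]]
    - [[0,0,0.15],[0,0,0]]
    - [[0,0,0.12],[0,0,0]]
    - [[0,0,0.06],[0,0,0]]
    - [[0,0,0.03],[0,0,0]]
    - [[0,0,0],[0,0,0]]
    - [[0,0,0],[0,0,0]]

```text
t: 19.25
ee_pos: [0.5547, 0.251, 0.0158]
tcp_rot: [3.131, 0.159, 0.007]
ft_force: [0.0, -0.1, -0.7]
opening: 0.0382
```

Request:
step_arm:
  motion:
    - [[0,0,0],[0,0,0]]
    - [[0,0,0],[0,0,0]]
    - [[0,0,0],[0,0,0]]
    - [[0,0,0],[0,0,0]]
    - [[0,0,0],[0,0,0]]
  grip: 0.25

```text
t: 19.75
ee_pos: [0.5557, 0.2556, 0.0192]
tcp_rot: [3.137, 0.164, 0.015]
ft_force: [-0.1, -0.8, 0.0]
opening: 0.0643
```

Request:
step_arm:
  motion:
    - [[0,0,-0.08],[0,0,0]]
    - [[0,0,-0.15],[0,0,0]]
    - [[0,0,-0.2],[0,0,0]]
    - [[0,0,-0.2],[0,0,0]]
    - [[0,0,-0.15],[0,0,0]]
    - [[0,0,-0.05],[0,0,0]]
    - [[0,0,0],[0,0,0]]
    - [[0,0,0],[0,0,0]]

```text
t: 20.55
ee_pos: [0.555, 0.2537, 0.153]
tcp_rot: [3.136, 0.161, 0.019]
ft_force: [0.9, -0.1, -0.9]
opening: 0.0639
```

```bash
python3 - <<'E'
from h import *
stat(); go(.6828,.1238,.06,9.1); s=snap('wrist','w9'); dees(s,.013)
S=snap('scene','s1')
E
```

```text
t 20.55 tcp [0.555  0.2537 0.153 ] psi 5.88 zax [ 0.012 -0.001 -1.   ] F [ 0.9 -0.1 -0.9] open 63.9
turn [ 0.0011 -0.0058 -0.0268] rows>= 1 shift/150 [0.704  0.9899 0.6202] rows>= 5
px 325 224 org [555.8 251.3] yaw 5.8 size 65.1 47.9 corner +x/-x 6.4 1.7
px 509 78 org [682.1 126.7] yaw 8.7 size 63.7 53.7 corner +x/-x 7.2 2.0
```

Request:
step_arm:
  motion:
    - [[0,0,0],[0.001,-0.006,-0.027]]
    - [[0.1,0.15,0],[0,0,0]]
    - [[0.17,0.24,0],[0,0,0]]
    - [[0.18,0.26,0.1],[0,0,0]]
    - [[0.14,0.19,0.17],[0,0,0]]
    - [[0.07,0.1,0.17],[0,0,0]]
    - [[0.04,0.05,0.1],[0,0,0]]
    - [[0,0,0.05],[0,0,0]]
    - [[0,0,0],[0,0,0]]
    - [[0,0,0],[0,0,0]]

```text
t: 21.65
ee_pos: [0.6786, 0.123, 0.0484]
tcp_rot: [3.129, 0.267, -0.031]
ft_force: [-0.3, -0.0, -0.5]
opening: 0.064
```

```bash
python3 - <<'E'
from h import *
stat(); go(.6828,.1243,.008,9)
E
```

```text
t 21.65 tcp [0.6786 0.123  0.0484] psi 9.77 zax [-0.019 -0.003 -1.   ] F [-0.3 -0.  -0.5] open 64.0
turn [-0.0001  0.0094  0.0064] rows>= 1 shift/150 [ 0.0291 -0.0041  0.2692] rows>= 1
```

Request:
step_arm:
  motion:
    - [[0.028,-0.004,0],[0,0.009,0.006]]
    - [[0,0,0.06],[0,0,0]]
    - [[0,0,0.09],[0,0,0]]
    - [[0,0,0.07],[0,0,0]]
    - [[0,0,0.03],[0,0,0]]
    - [[0,0,0.01],[0,0,0]]
    - [[0,0,0],[0,0,0]]
    - [[0,0,0],[0,0,0]]

```text
t: 22.45
ee_pos: [0.6828, 0.1297, 0.0097]
tcp_rot: [-3.129, -0.255, -0.008]
ft_force: [0.1, 0.3, 0.3]
opening: 0.0642
```

Request:
step_arm:
  motion:
    - [[0,0,0],[0,0,0]]
    - [[0,0,0],[0,0,0]]
    - [[0,0,0],[0,0,0]]
    - [[0,0,0],[0,0,0]]
    - [[0,0,0],[0,0,0]]
    - [[0,0,0],[0,0,0]]
    - [[0,0,0],[0,0,0]]
  grip: 1

```text
t: 23.15
ee_pos: [0.6841, 0.1296, 0.012]
tcp_rot: [-3.129, -0.254, -0.013]
ft_force: [0.8, -0.2, -1.1]
opening: 0.0374
```

Request:
step_arm:
  motion:
    - [[0,0,-0.06],[0,0,0]]
    - [[0,0,-0.13],[0,0,0]]
    - [[0,0,-0.2],[0,0,0]]
    - [[0,0,-0.2],[0,0,0]]
    - [[0,0,-0.1],[0,0,0]]
    - [[0,0,-0.05],[0,0,0]]
    - [[0,0,0],[0,0,0]]
    - [[0,0,0],[0,0,0]]

```text
t: 23.95
ee_pos: [0.6819, 0.129, 0.1268]
tcp_rot: [-3.129, -0.254, -0.008]
ft_force: [-0.2, -0.8, -0.5]
opening: 0.0377
```

```bash
python3 - <<'E'
from h import *
stat(); go(.5014,.0555,.11,-11.35); go(.46,.255,.12,6)
snap('wrist','w10')
E
```

```text
t 23.95 tcp [0.6819 0.129  0.1268] psi 9.29 zax [ 0.005  0.003 -1.   ] F [-0.2 -0.8 -0.5] open 37.7
turn [-0.0014 -0.0022  0.172 ] rows>= 3 shift/150 [-1.0834  0.7172  0.112 ] rows>= 4
turn [-0.001  -0.0024  0.0274] rows>= 1 shift/150 [-1.3834 -0.9901  0.0453] rows>= 6
```

Request:
step_arm:
  motion:
    - [[-0.1,-0.07,0],[0,-0.002,0.027]]
    - [[-0.2,-0.14,0],[0,0,0]]
    - [[-0.24,-0.17,0],[0,0,0]]
    - [[-0.24,-0.17,0],[0,0,0]]
    - [[-0.24,-0.17,0],[0,0,0]]
    - [[-0.18,-0.13,0],[0,0,0]]
    - [[-0.1,-0.07,0],[0,0,0]]
    - [[-0.05,-0.04,0],[0,0,0]]
    - [[0,0,0],[0,0,0]]
    - [[0,0,0],[0,0,0]]

```text
t: 25.0
ee_pos: [0.452, 0.2494, 0.1136]
tcp_rot: [3.132, 0.157, -0.029]
ft_force: [-0.1, -0.3, -0.2]
opening: 0.0377
```

```bash
python3 - <<'E'
from h import *
stat(); go(.465,.257,.022,6)
E
```

```text
t 25.0 tcp [0.452  0.2494 0.1136] psi 5.75 zax [-0.018 -0.006 -1.   ] F [-0.1 -0.3 -0.2] open 37.7
turn [ 0.002   0.0088 -0.0021] rows>= 1 shift/150 [ 0.0912 -0.0415  0.6105] rows>= 2
```

Request:
step_arm:
  motion:
    - [[0.06,-0.03,0],[0.002,0.009,-0.002]]
    - [[0.03,-0.01,0.08],[0,0,0]]
    - [[0,0,0.14],[0,0,0]]
    - [[0,0,0.15],[0,0,0]]
    - [[0,0,0.12],[0,0,0]]
    - [[0,0,0.06],[0,0,0]]
    - [[0,0,0.03],[0,0,0]]
    - [[0,0,0],[0,0,0]]
    - [[0,0,0],[0,0,0]]

```text
t: 25.9
ee_pos: [0.4745, 0.2529, 0.0187]
tcp_rot: [-3.138, -0.146, -0.006]
ft_force: [-0.1, 0.8, 0.4]
opening: 0.0373
```

Request:
step_arm:
  motion:
    - [[0,0,0],[0,0,0]]
    - [[0,0,0],[0,0,0]]
    - [[0,0,0],[0,0,0]]
    - [[0,0,0],[0,0,0]]
    - [[0,0,0],[0,0,0]]
  grip: 0.25

```text
t: 26.4
ee_pos: [0.4765, 0.254, 0.0217]
tcp_rot: [-3.136, -0.146, -0.014]
ft_force: [-0.0, 0.4, 0.4]
opening: 0.0644
```

Request:
step_arm:
  motion:
    - [[0,0,-0.08],[0,0,0]]
    - [[0,0,-0.15],[0,0,0]]
    - [[0,0,-0.2],[0,0,0]]
    - [[0,0,-0.2],[0,0,0]]
    - [[0,0,-0.15],[0,0,0]]
    - [[0,0,-0.05],[0,0,0]]
    - [[0,0,0],[0,0,0]]
    - [[0,0,0],[0,0,0]]

```text
t: 27.2
ee_pos: [0.4744, 0.2539, 0.1547]
tcp_rot: [-3.135, -0.148, -0.015]
ft_force: [-1.1, -0.0, 0.1]
opening: 0.0641
```

```bash
python3 - <<'E'
from h import *
stat(); go(.44,-.24,.16,6); s=snap('wrist','w11'); dees(s,.013)
E
```

```text
t 27.2 tcp [0.4744 0.2539 0.1547] psi 5.42 zax [ 0.009  0.003 -1.   ] F [-1.1 -0.   0.1] open 64.1
turn [-0.0011 -0.0045 -0.0048] rows>= 1 shift/150 [-0.5726  3.2509 -0.0355] rows>= 10
px 324 223 org [475.1 253.3] yaw 5.5 size 65.4 47.8 corner +x/-x 6.9 1.6
px 337 125 org [554.7 251.1] yaw 5.7 size 63.4 47.6 corner +x/-x 5.7 1.6
```

Both soft lifts lie flat in the tray. On to the right-hand cluster.

Request:
step_arm:
  motion:
    - [[-0.02,0.12,0],[0,-0.004,-0.005]]
    - [[-0.04,0.22,0],[0,0,0]]
    - [[-0.05,0.27,0],[0,0,0]]
    - [[-0.05,0.27,0],[0,0,0]]
    - [[-0.05,0.27,0],[0,0,0]]
    - [[-0.05,0.27,0],[0,0,0]]
    - [[-0.05,0.27,0],[0,0,0]]
    - [[-0.05,0.27,0],[0,0,0]]
    - [[-0.05,0.27,0],[0,0,0]]
    - [[-0.05,0.27,0],[0,0,0]]
    - [[-0.05,0.25,0],[0,0,0]]
    - [[-0.03,0.18,0],[0,0,0]]
    - [[-0.02,0.1,0],[0,0,0]]
    - [[-0.01,0.05,0],[0,0,0]]
    - [[0,0,0],[0,0,0]]
    - [[0,0,0],[0,0,0]]

```text
t: 28.85
ee_pos: [0.424, -0.2304, 0.1319]
tcp_rot: [-3.126, -0.17, 0.054]
ft_force: [1.0, 0.3, -0.6]
opening: 0.0637
```

```bash
python3 - <<'E'
from h import *
stat(); s=snap('wrist','w12'); dees(s,.010)
E
```

```text
t 28.85 tcp [ 0.424  -0.2304  0.1319] psi 6.25 zax [-0.035  0.009 -0.999] F [ 1.   0.3 -0.6] open 63.7
px 495 232 org [ 432.8 -364.2] yaw -8.7 size 64.9 54.5 corner +x/-x 2.7 6.5
px 221 199 org [ 435.3 -145.3] yaw -20.2 size 64.7 47.8 corner +x/-x 2.2 6.4
px 390 67 org [ 538.5 -263.1] yaw 16.2 size 64.6 49.1 corner +x/-x 6.2 1.5
```

```bash
python3 - <<'E'
from h import *
go(.5386,-.2631,.05,16.2)
E
```

```text
turn [-0.0074  0.0157 -0.0828] rows>= 2 shift/150 [0.6721 0.4236 0.5462] rows>= 3
```

Request:
step_arm:
  motion:
    - [[0,0,0],[-0.004,0.008,-0.042]]
    - [[0,0,0],[-0.003,0.007,-0.04]]
    - [[0.1,0.06,0.05],[0,0,0]]
    - [[0.17,0.11,0.1],[0,0,0]]
    - [[0.18,0.11,0.14],[0,0,0]]
    - [[0.12,0.07,0.12],[0,0,0]]
    - [[0.06,0.04,0.08],[0,0,0]]
    - [[0.03,0.02,0.04],[0,0,0]]
    - [[0,0,0],[0,0,0]]
    - [[0,0,0],[0,0,0]]
  grip: 0.25

```text
t: 29.9
ee_pos: [0.545, -0.2468, 0.0507]
tcp_rot: [-3.101, -0.48, -0.005]
ft_force: [-0.1, -0.0, 0.0]
opening: 0.0638
```

```bash
python3 - <<'E'
from h import *
stat(); go(.5386,-.2631,.008,16.2)
E
```

```text
t 29.9 tcp [ 0.545  -0.2468  0.0507] psi 17.61 zax [ 0.003  0.004 -1.   ] F [-0.1 -0.   0. ] open 63.8
turn [-0.0014 -0.0019  0.0118] rows>= 1 shift/150 [-0.0711  0.0926  0.2846] rows>= 1
```

Request:
step_arm:
  motion:
    - [[-0.05,0.06,0],[-0.001,-0.002,0.011]]
    - [[-0.02,0.03,0],[0,0,0]]
    - [[0,0,0],[0,0,0]]
    - [[0,0,0.08],[0,0,0]]
    - [[0,0,0.06],[0,0,0]]
    - [[0,0,0.03],[0,0,0]]
    - [[0,0,0],[0,0,0]]
    - [[0,0,0],[0,0,0]]

```text
t: 30.7
ee_pos: [0.5371, -0.265, 0.0253]
tcp_rot: [3.11, 0.439, 0.001]
ft_force: [0.8, -0.1, -0.6]
opening: 0.064
```

```bash
python3 - <<'E'
from h import *
stat(); go(.5386,-.2631,.008,16.2)
E
```

```text
t 30.7 tcp [ 0.5371 -0.265   0.0253] psi 16.07 zax [ 0.001 -0.001 -1.   ] F [ 0.8 -0.1 -0.6] open 64.0
turn [ 0.0006 -0.0004 -0.0011] rows>= 1 shift/150 [ 0.0128 -0.0093  0.1153] rows>= 1
```

Request:
step_arm:
  motion:
    - [[0.012,-0.009,0.02],[0,0,-0.001]]
    - [[0,0,0.05],[0,0,0]]
    - [[0,0,0.03],[0,0,0]]
    - [[0,0,0.01],[0,0,0]]
    - [[0,0,0],[0,0,0]]
    - [[0,0,0],[0,0,0]]

```text
t: 31.3
ee_pos: [0.5391, -0.2625, 0.0074]
tcp_rot: [3.109, 0.444, 0.002]
ft_force: [0.5, -0.7, -0.7]
opening: 0.0642
```

Request:
step_arm:
  motion:
    - [[0,0,0],[0,0,0]]
    - [[0,0,0],[0,0,0]]
    - [[0,0,0],[0,0,0]]
    - [[0,0,0],[0,0,0]]
    - [[0,0,0],[0,0,0]]
    - [[0,0,0],[0,0,0]]
    - [[0,0,0],[0,0,0]]
  grip: 1

```text
t: 32.0
ee_pos: [0.5398, -0.2631, 0.0091]
tcp_rot: [3.108, 0.443, 0.005]
ft_force: [-0.3, -0.0, -0.9]
opening: 0.0379
```

Request:
step_arm:
  motion:
    - [[0,0,-0.06],[0,0,0]]
    - [[0,0,-0.13],[0,0,0]]
    - [[0,0,-0.2],[0,0,0]]
    - [[0,0,-0.2],[0,0,0]]
    - [[0,0,-0.1],[0,0,0]]
    - [[0,0,-0.05],[0,0,0]]
    - [[0,0,0],[0,0,0]]
    - [[0,0,0],[0,0,0]]

```text
t: 32.8
ee_pos: [0.5386, -0.2624, 0.126]
tcp_rot: [3.109, 0.444, 0.003]
ft_force: [0.9, 0.4, -0.9]
opening: 0.0375
```

```bash
python3 - <<'E'
from h import *
stat(); go(.5014,.0555,.12,-11.35); go(.475,.255,.12,6)
E
```

```text
t 32.8 tcp [ 0.5386 -0.2624  0.126 ] psi 16.24 zax [ 0.002 -0.001 -1.   ] F [ 0.9  0.4 -0.9] open 37.5
turn [ 0.0006 -0.0009  0.23  ] rows>= 4 shift/150 [-0.6604 -2.0293  0.04  ] rows>= 7
turn [ 0.0007 -0.0008  0.0854] rows>= 2 shift/150 [-0.0612 -3.475   0.04  ] rows>= 11
```

Soft again (37.5 mm), so it goes to the tray, laid flat on the first one there.

Request:
step_arm:
  motion:
    - [[0,-0.12,-0.05],[0,0,0.043]]
    - [[0,-0.22,-0.05],[0,0,0.042]]
    - [[-0.01,-0.27,0],[0,0,0]]
    - [[-0.01,-0.27,0],[0,0,0]]
    - [[-0.01,-0.27,0],[0,0,0]]
    - [[0,-0.27,0],[0,0,0]]
    - [[0,-0.27,0],[0,0,0]]
    - [[0,-0.27,0],[0,0,0]]
    - [[0,-0.27,0],[0,0,0]]
    - [[0,-0.27,0],[0,0,0]]
    - [[0,-0.27,0],[0,0,0]]
    - [[0,-0.25,0],[0,0,0]]
    - [[0,-0.18,0],[0,0,0]]
    - [[0,-0.1,0],[0,0,0]]
    - [[0,-0.05,0],[0,0,0]]
    - [[0,0,0],[0,0,0]]
    - [[0,0,0],[0,0,0]]

```text
t: 34.5
ee_pos: [0.4651, 0.2518, 0.1213]
tcp_rot: [3.135, 0.148, -0.047]
ft_force: [0.6, -0.6, -0.1]
opening: 0.0381
```

```bash
python3 - <<'E'
from h import *
stat(); go(.475,.2535,.027,5.5)
E
```

```text
t 34.5 tcp [0.4651 0.2518 0.1213] psi 5.4 zax [-0.03  -0.004 -1.   ] F [ 0.6 -0.6 -0.1] open 38.1
turn [ 0.0005  0.0142 -0.0009] rows>= 1 shift/150 [ 0.0671 -0.0047  0.6289] rows>= 2
```

Request:
step_arm:
  motion:
    - [[0.04,0,0],[0,0.014,0]]
    - [[0.02,0,0.08],[0,0,0]]
    - [[0,0,0.14],[0,0,0]]
    - [[0,0,0.15],[0,0,0]]
    - [[0,0,0.12],[0,0,0]]
    - [[0,0,0.06],[0,0,0]]
    - [[0,0,0.03],[0,0,0]]
    - [[0,0,0],[0,0,0]]
    - [[0,0,0],[0,0,0]]

```text
t: 35.4
ee_pos: [0.479, 0.2441, 0.0286]
tcp_rot: [3.135, 0.129, 0.009]
ft_force: [0.3, 0.2, -0.6]
opening: 0.038
```

```bash
python3 - <<'E'
from h import *
stat(); go(.475,.2535,.027,5.5)
E
```

```text
t 35.4 tcp [0.479  0.2441 0.0286] psi 4.73 zax [ 0.006 -0.004 -1.   ] F [ 0.3  0.2 -0.6] open 38.0
turn [ 0.0021 -0.0026 -0.0065] rows>= 1 shift/150 [-0.0206 -0.0648  0.0106] rows>= 1
```

Request:
step_arm:
  motion:
    - [[-0.015,-0.06,0],[0,0,0]]
    - [[0,0,0.01],[0,0,0]]
    - [[0,0,0],[0,0,0]]
    - [[0,0,0],[0,0,0]]

```text
t: 35.8
ee_pos: [0.4771, 0.2551, 0.0294]
tcp_rot: [3.137, 0.131, 0.015]
ft_force: [0.4, -0.4, -1.1]
opening: 0.0377
```

Request:
step_arm:
  motion:
    - [[0,0,0],[0,0,0]]
    - [[0,0,0],[0,0,0]]
    - [[0,0,0],[0,0,0]]
    - [[0,0,0],[0,0,0]]
    - [[0,0,0],[0,0,0]]
  grip: 0.25

```text
t: 36.3
ee_pos: [0.4776, 0.255, 0.0299]
tcp_rot: [3.137, 0.13, 0.017]
ft_force: [0.8, -0.4, -0.8]
opening: 0.064
```

Request:
step_arm:
  motion:
    - [[0,0,-0.08],[0,0,0]]
    - [[0,0,-0.15],[0,0,0]]
    - [[0,0,-0.2],[0,0,0]]
    - [[0,0,-0.2],[0,0,0]]
    - [[0,0,-0.15],[0,0,0]]
    - [[0,0,-0.05],[0,0,0]]
    - [[0,0,0],[0,0,0]]
    - [[0,0,0],[0,0,0]]

```text
t: 37.1
ee_pos: [0.4754, 0.2551, 0.1624]
tcp_rot: [3.137, 0.131, 0.017]
ft_force: [-0.6, -0.2, 0.3]
opening: 0.064
```

```bash
python3 - <<'E'
from h import *
stat(); go(.44,-.28,.16,-8.7); s=snap('wrist','w13'); dees(s,.025)
E
```

```text
t 37.1 tcp [0.4754 0.2551 0.1624] psi 4.78 zax [ 0.011 -0.001 -1.   ] F [-0.6 -0.2  0.3] open 64.0
turn [ 0.0003 -0.0051  0.1123] rows>= 2 shift/150 [0.3061 3.5618 0.0159] rows>= 11
px 323 223 org [477.4 255.2] yaw 5.2 size 66.0 49.0 corner +x/-x 7.0 2.2
px 336 127 org [554.6 251.7] yaw 6.8 size 61.0 45.4 corner +x/-x 5.6 1.6
```

Request:
step_arm:
  motion:
    - [[0.01,0.12,0],[0,-0.004,0.056]]
    - [[0.02,0.22,0],[0,0,0.056]]
    - [[0.02,0.27,0],[0,0,0]]
    - [[0.03,0.27,0],[0,0,0]]
    - [[0.03,0.27,-0.02],[0,0,0]]
    - [[0.03,0.27,-0.02],[0,0,0]]
    - [[0.03,0.27,-0.02],[0,0,0]]
    - [[0.03,0.27,-0.02],[0,0,0]]
    - [[0.03,0.27,-0.02],[0,0,0]]
    - [[0.03,0.27,0],[0,0,0]]
    - [[0.02,0.27,0],[0,0,0]]
    - [[0.02,0.27,0],[0,0,0]]
    - [[0.01,0.25,0],[0,0,0]]
    - [[0,0.18,0],[0,0,0]]
    - [[0,0.1,0],[0,0,0]]
    - [[0,0.05,0],[0,0,0]]
    - [[0,0,0],[0,0,0]]
    - [[0,0,0],[0,0,0]]

```text
t: 38.95
ee_pos: [0.4287, -0.3071, 0.1534]
tcp_rot: [-3.129, 0.247, 0.063]
ft_force: [0.4, -0.2, -0.0]
opening: 0.0639
```

```bash
python3 - <<'E'
from h import *
stat(); s=snap('wrist','w14'); dees(s,.010); go(.433,-.3645,.05,-8.7)
E
```

```text
t 38.95 tcp [ 0.4287 -0.3071  0.1534] psi -9.02 zax [-0.04   0.005 -0.999] F [ 0.4 -0.2 -0. ] open 63.9
px 142 236 org [ 435.4 -147.4] yaw -20.2 size 66.0 50.1 corner +x/-x 2.1 6.9
px 391 200 org [ 432.6 -365.7] yaw -8.4 size 65.2 49.6 corner +x/-x 2.5 6.9
turn [ 0.0006  0.0192 -0.0024] rows>= 1 shift/150 [0.0859 0.3752 0.6898] rows>= 3
```

Request:
step_arm:
  motion:
    - [[0,0,0],[0,0.019,-0.002]]
    - [[0,0,0],[0,0,0]]
    - [[0.02,0.07,0.1],[0,0,0]]
    - [[0.03,0.11,0.16],[0,0,0]]
    - [[0.02,0.1,0.17],[0,0,0]]
    - [[0.01,0.06,0.14],[0,0,0]]
    - [[0,0.03,0.08],[0,0,0]]
    - [[0,0,0.03],[0,0,0]]
    - [[0,0,0],[0,0,0]]
    - [[0,0,0],[0,0,0]]

```text
t: 40.0
ee_pos: [0.4368, -0.3609, 0.044]
tcp_rot: [-3.133, 0.221, 0.004]
ft_force: [-0.6, -0.2, 0.2]
opening: 0.0639
```

```bash
python3 - <<'E'
from h import *
stat(); go(.4327,-.3652,.008,-8.5)
E
```

```text
t 40.0 tcp [ 0.4368 -0.3609  0.044 ] psi -8.06 zax [-0.002  0.001 -1.   ] F [-0.6 -0.2  0.2] open 63.9
turn [-0.0003  0.0012  0.0037] rows>= 1 shift/150 [-0.023   0.0325  0.24  ] rows>= 1
```

Request:
step_arm:
  motion:
    - [[-0.022,0.031,0],[0,0.001,0.003]]
    - [[0,0,0.06],[0,0,0]]
    - [[0,0,0.08],[0,0,0]]
    - [[0,0,0.06],[0,0,0]]
    - [[0,0,0.03],[0,0,0]]
    - [[0,0,0.005],[0,0,0]]
    - [[0,0,0],[0,0,0]]
    - [[0,0,0],[0,0,0]]

```text
t: 40.8
ee_pos: [0.4343, -0.3649, 0.0081]
tcp_rot: [3.132, -0.228, 0.005]
ft_force: [-0.1, -0.2, -0.1]
opening: 0.0641
```

Request:
step_arm:
  motion:
    - [[0,0,0],[0,0,0]]
    - [[0,0,0],[0,0,0]]
    - [[0,0,0],[0,0,0]]
    - [[0,0,0],[0,0,0]]
    - [[0,0,0],[0,0,0]]
    - [[0,0,0],[0,0,0]]
    - [[0,0,0],[0,0,0]]
  grip: 1

```text
t: 41.5
ee_pos: [0.4352, -0.3655, 0.0094]
tcp_rot: [3.131, -0.228, 0.008]
ft_force: [0.2, -0.6, -0.0]
opening: 0.0447
```

Request:
step_arm:
  motion:
    - [[0,0,-0.06],[0,0,0]]
    - [[0,0,-0.13],[0,0,0]]
    - [[0,0,-0.2],[0,0,0]]
    - [[0,0,-0.2],[0,0,0]]
    - [[0,0,-0.1],[0,0,0]]
    - [[0,0,-0.05],[0,0,0]]
    - [[0,0,0],[0,0,0]]
    - [[0,0,0],[0,0,0]]

```text
t: 42.3
ee_pos: [0.4338, -0.3648, 0.1267]
tcp_rot: [3.132, -0.229, 0.007]
ft_force: [0.9, 0.0, -1.0]
opening: 0.0449
```

```bash
python3 - <<'E'
from h import *
stat(); go(.5014,.0555,.13,-11.35); s=snap('wrist','w15'); cv2.imwrite('pics/w15c.png',s['image'][160:480,150:500,::-1])
E
```

```text
t 42.3 tcp [ 0.4338 -0.3648  0.1267] psi -8.35 zax [ 0.004 -0.002 -1.   ] F [ 0.9  0.  -1. ] open 44.9
turn [ 0.0005 -0.0021  0.025 ] rows>= 1 shift/150 [-0.1094 -2.8357 -0.0217] rows>= 9
```

View pics/w15c.png

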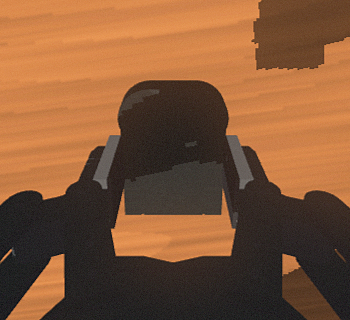

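Firm: it reads 44.9 mm against 37.6 for the soft ones. It goes on the base.

```bash
python3 - <<'E'
from h import *
s=snap('wrist'); st=monitor.state(); T=rot(st['tcp_rot'])
for p in plane(s,[(275,375),(373,375),(323,242)],.1293): print((T.T[:2,:2]@(p-st['ee_pos'][:2])*1000).round(1))
E
```

```text
[-28.7 -23.3]
[-28.7  23.6]
[38.4 -0.4]
```

Request:
step_arm:
  motion:
    - [[0,-0.12,0],[0,-0.002,0.025]]
    - [[0,-0.22,0],[0,0,0]]
    - [[-0.01,-0.27,0],[0,0,0]]
    - [[-0.01,-0.27,0],[0,0,0]]
    - [[-0.01,-0.27,0],[0,0,0]]
    - [[-0.01,-0.27,0],[0,0,0]]
    - [[-0.01,-0.27,0],[0,0,0]]
    - [[-0.01,-0.27,0],[0,0,0]]
    - [[0,-0.27,0],[0,0,0]]
    - [[0,-0.25,0],[0,0,0]]
    - [[0,-0.15,0],[0,0,0]]
    - [[0,-0.08,0],[0,0,0]]
    - [[0,-0.03,0],[0,0,0]]
    - [[0,0,0],[0,0,0]]
    - [[0,0,0],[0,0,0]]

```text
t: 43.9
ee_pos: [0.4998, 0.053, 0.1114]
tcp_rot: [3.124, -0.324, -0.039]
ft_force: [0.0, 0.7, -0.9]
opening: 0.0448
```

```bash
python3 - <<'E'
from h import *
stat(); go(.5034,.0552,.09,-11.35)
E
```

```text
t 43.9 tcp [0.4998 0.053  0.1114] psi -11.84 zax [-0.025  0.002 -1.   ] F [ 0.   0.7 -0.9] open 44.8
turn [ 0.0015  0.0119 -0.0041] rows>= 1 shift/150 [ 0.0209 -0.0194  0.1425] rows>= 1
```

Request:
step_arm:
  motion:
    - [[0.02,-0.015,0],[0.001,0.012,-0.004]]
    - [[0,0,0],[0,0,0]]
    - [[0,0,0.08],[0,0,0]]
    - [[0,0,0.04],[0,0,0]]
    - [[0,0,0],[0,0,0]]
    - [[0,0,0],[0,0,0]]

```text
t: 44.5
ee_pos: [0.503, 0.0497, 0.0912]
tcp_rot: [3.122, -0.321, 0.003]
ft_force: [-0.3, 0.2, -1.2]
opening: 0.0447
```

```bash
python3 - <<'E'
from h import *
stat(); go(.504,.055,.042,-11.35)
E
```

```text
t 44.5 tcp [0.503  0.0497 0.0912] psi -11.72 zax [ 0.002 -0.003 -1.   ] F [-0.3  0.2 -1.2] open 44.7
turn [ 0.0012 -0.001  -0.0031] rows>= 1 shift/150 [-0.0004 -0.0361  0.3281] rows>= 1
```

Request:
step_arm:
  motion:
    - [[0,-0.035,0],[0.001,-0.001,-0.003]]
    - [[0,0,0.03],[0,0,0]]
    - [[0,0,0.02],[0,0,0]]
    - [[0,0,0],[0,0,0]]
    - [[0,0,0],[0,0,0]]

```text
t: 45.0
ee_pos: [0.5045, 0.0558, 0.0832]
tcp_rot: [-3.126, 0.309, -0.0]
ft_force: [-0.5, 0.1, 0.1]
opening: 0.045
```

```bash
python3 - <<'E'
from h import *
stat(); go(.504,.055,.042,-11.35)
E
```

```text
t 45.0 tcp [0.5045 0.0558 0.0832] psi -11.29 zax [ 0.  0. -1.] F [-0.5  0.1  0.1] open 45.0
turn [-0.     -0.      0.0005] rows>= 1 shift/150 [-0.002   0.0056  0.2747] rows>= 1
```

Request:
step_arm:
  motion:
    - [[-0.002,0.004,0.04],[0,0,0]]
    - [[0,0,0.06],[0,0,0]]
    - [[0,0,0.06],[0,0,0]]
    - [[0,0,0.04],[0,0,0]]
    - [[0,0,0.03],[0,0,0]]
    - [[0,0,0.01],[0,0,0]]
    - [[0,0,0],[0,0,0]]

```text
t: 45.7
ee_pos: [0.5034, 0.0549, 0.0432]
tcp_rot: [3.126, -0.309, -0.002]
ft_force: [-0.7, -0.6, -0.1]
opening: 0.0446
```

```bash
python3 - <<'E'
from h import *
stat(); go(.504,.055,.042,-11.35)
E
```

```text
t 45.7 tcp [0.5034 0.0549 0.0432] psi -11.31 zax [-0.001 -0.    -1.   ] F [-0.7 -0.6 -0.1] open 44.6
turn [0.0002 0.0006 0.0003] rows>= 1 shift/150 [ 0.0037 -0.0015  0.0082] rows>= 1
```

Request:
step_arm:
  motion:
    - [[0.003,0,0.01],[0,0,0]]
    - [[0,0,0],[0,0,0]]
    - [[0,0,0],[0,0,0]]

```text
t: 46.0
ee_pos: [0.5044, 0.0549, 0.0422]
tcp_rot: [3.126, -0.31, -0.0]
ft_force: [-0.7, -0.0, -0.5]
opening: 0.0447
```

Request:
step_arm:
  motion:
    - [[0,0,0],[0,0,0]]
    - [[0,0,0],[0,0,0]]
    - [[0,0,0],[0,0,0]]
    - [[0,0,0],[0,0,0]]
  grip: 0.25

```text
t: 46.4
ee_pos: [0.505, 0.055, 0.043]
tcp_rot: [-3.126, 0.31, -0.002]
ft_force: [0.1, 0.4, -0.2]
opening: 0.0641
```

Request:
step_arm:
  motion:
    - [[0,0,-0.08],[0,0,0]]
    - [[0,0,-0.15],[0,0,0]]
    - [[0,0,-0.2],[0,0,0]]
    - [[0,0,-0.2],[0,0,0]]
    - [[0,0,-0.15],[0,0,0]]
    - [[0,0,-0.05],[0,0,0]]
    - [[0,0,0],[0,0,0]]
    - [[0,0,0],[0,0,0]]

```text
t: 47.2
ee_pos: [0.5042, 0.0551, 0.1758]
tcp_rot: [-3.126, 0.309, -0.003]
ft_force: [0.1, 0.6, -0.1]
opening: 0.0639
```

```bash
python3 - <<'E'
from h import *
stat(); s=snap('wrist','w16'); dees(s,.007,(420,100,640,330)); dees(s,.043,(250,100,420,330)); go(.38,-.16,.16,-20.2); S=snap('scene','s2')
cv2.imwrite('pics/w16c.png',s['image'][90:330,200:640,::-1])
E
```

```text
t 47.2 tcp [0.5042 0.0551 0.1758] psi -11.28 zax [ 0.002  0.    -1.   ] F [ 0.1  0.6 -0.1] open 63.9
px 540 244 org [ 435.3 -141.8] yaw -20.3 size 64.8 52.2 corner +x/-x 2.6 6.1
px 323 230 org [500.2  56.4] yaw -11.3 size 60.8 48.1 corner +x/-x 1.6 3.9
turn [-0.0003 -0.0006  0.0743] rows>= 2 shift/150 [-0.2808  1.6311  0.1036] rows>= 5
```

View pics/w16c.png

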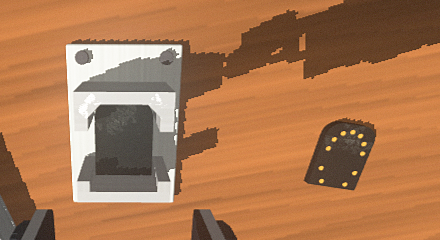

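The lift is seated squarely on the base in the pocket. The next piece is the top.

Request:
step_arm:
  motion:
    - [[0,0.1,0],[0,0,0.037]]
    - [[0,0.18,0],[0,0,0.037]]
    - [[0,0.24,0],[0,0,0]]
    - [[0.01,0.26,0],[0,0,0]]
    - [[0.01,0.26,0.1],[0,0,0]]
    - [[0,0.19,0.16],[0,0,0]]
    - [[0,0.1,0.18],[0,0,0]]
    - [[0,0.05,0.16],[0,0,0]]
    - [[0,0,0.1],[0,0,0]]
    - [[0,0,0.05],[0,0,0]]
    - [[0,0,0],[0,0,0]]
    - [[0,0,0],[0,0,0]]

```text
t: 48.5
ee_pos: [0.4213, -0.1597, 0.0507]
tcp_rot: [3.081, -0.599, -0.024]
ft_force: [1.0, -0.5, -0.3]
opening: 0.0642
```

```bash
python3 - <<'E'
from h import *
stat(); go(.4348,-.1443,.006,-20.1); s=snap('wrist','w17'); cv2.imwrite('pics/w17c.png',s['image'][160:480,150:500,::-1])
E
```

```text
t 48.5 tcp [ 0.4213 -0.1597  0.0507] psi -22.02 zax [-0.015  0.001 -1.   ] F [ 1.  -0.5 -0.3] open 64.2
turn [ 0.0023  0.007  -0.016 ] rows>= 1 shift/150 [ 0.0492 -0.1271  0.2981] rows>= 1
```

View pics/w17c.png

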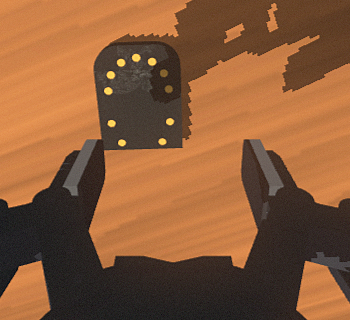

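```bash
python3 - <<'E'
from h import *
s=snap('wrist')
p=plane(s,[(255,310),(332.5,308),(245.5,230),(330,226),(287,203)],.008)*1000
b=(p[0]+p[1])/2; m=(p[2]+p[3])/2; u=(m-b)/np.linalg.norm(m-b); v=p[1]-p[0]
o=b+26*u; print('w',np.linalg.norm(v),'yaw',np.degrees(np.arctan2(u[1],u[0])),np.degrees(np.arctan2(v[0],-v[1])),'len',(p[4]-b)@u,'org',o)
go(o[0]/1000,o[1]/1000,.006,-20.1)
E
```

```text
w 46.49929375129623 yaw -19.90761072875854 -20.453493787516223 len 64.80321439797598 org [ 433.61831218 -144.34809268]
turn [ 0.0023  0.0064 -0.0156] rows>= 1 shift/150 [ 0.0387 -0.1217  0.3011] rows>= 1
```

Request:
step_arm:
  motion:
    - [[0,0,0],[0.002,0.007,-0.016]]
    - [[0.02,-0.06,0],[0,0,0]]
    - [[0.02,-0.05,0],[0,0,0]]
    - [[0,-0.01,0],[0,0,0]]
    - [[0,0,0.05],[0,0,0]]
    - [[0,0,0.04],[0,0,0]]
    - [[0,0,0],[0,0,0]]
    - [[0,0,0],[0,0,0]]

```text
t: 49.4
ee_pos: [0.4379, -0.1421, 0.0391]
tcp_rot: [3.093, -0.544, 0.009]
ft_force: [0.4, -1.2, 0.1]
opening: 0.0637
```

```bash
python3 - <<'E'
from h import *
stat(); go(.4342,-.1443,.006,-20.1)
E
```

```text
t 49.4 tcp [ 0.4379 -0.1421  0.0391] psi -19.94 zax [ 0.006 -0.002 -1.   ] F [ 0.4 -1.2  0.1] open 63.7
turn [-0.0001 -0.0028  0.0013] rows>= 1 shift/150 [-0.0178  0.0224  0.2208] rows>= 1
```

Request:
step_arm:
  motion:
    - [[-0.017,0.021,0],[0,-0.003,0]]
    - [[0,0,0.06],[0,0,0]]
    - [[0,0,0.07],[0,0,0]]
    - [[0,0,0.05],[0,0,0]]
    - [[0,0,0.03],[0,0,0]]
    - [[0,0,0.005],[0,0,0]]
    - [[0,0,0],[0,0,0]]
    - [[0,0,0],[0,0,0]]

```text
t: 50.2
ee_pos: [0.433, -0.1448, 0.0032]
tcp_rot: [-3.093, 0.546, 0.004]
ft_force: [0.6, 0.7, 0.8]
opening: 0.064
```

```bash
python3 - <<'E'
from h import *
stat(); go(.4342,-.1443,.006,-20.1)
E
```

```text
t 50.2 tcp [ 0.433  -0.1448  0.0032] psi -20.03 zax [-0.003  0.001 -1.   ] F [0.6 0.7 0.8] open 64.0
turn [0.0001 0.0013 0.0006] rows>= 1 shift/150 [ 0.0062 -0.006  -0.0189] rows>= 1
```

Request:
step_arm:
  motion:
    - [[0.006,-0.005,-0.015],[0,0.001,0]]
    - [[0,0,0],[0,0,0]]

```text
t: 50.4
ee_pos: [0.4347, -0.1445, 0.0061]
tcp_rot: [3.094, -0.546, 0.001]
ft_force: [0.3, -0.0, 0.4]
opening: 0.0641
```

Request:
step_arm:
  motion:
    - [[0,0,0],[0,0,0]]
    - [[0,0,0],[0,0,0]]
    - [[0,0,0],[0,0,0]]
    - [[0,0,0],[0,0,0]]
    - [[0,0,0],[0,0,0]]
    - [[0,0,0],[0,0,0]]
    - [[0,0,0],[0,0,0]]
  grip: 1

```text
t: 51.1
ee_pos: [0.4352, -0.1446, 0.0068]
tcp_rot: [3.094, -0.546, 0.003]
ft_force: [0.3, 0.9, 0.7]
opening: 0.0467
```

Request:
step_arm:
  motion:
    - [[0,0,-0.06],[0,0,0]]
    - [[0,0,-0.13],[0,0,0]]
    - [[0,0,-0.2],[0,0,0]]
    - [[0,0,-0.2],[0,0,0]]
    - [[0,0,-0.1],[0,0,0]]
    - [[0,0,-0.05],[0,0,0]]
    - [[0,0,0],[0,0,0]]
    - [[0,0,0],[0,0,0]]

```text
t: 51.9
ee_pos: [0.434, -0.1443, 0.1243]
tcp_rot: [3.094, -0.546, 0.001]
ft_force: [-0.5, 0.6, 0.4]
opening: 0.047
```

```bash
python3 - <<'E'
from h import *
stat(); go(.5018,.0555,.125,-11.35); s=snap('wrist','w18')
# breast edge of held piece: column profile near centre
g=cv2.cvtColor(s['image'],cv2.COLOR_RGB2HSV); print([(r,int(g[r,323,1]),int(g[r,323,2])) for r in list(range(225,256,3))+list(range(355,400,3))])
E
```

```text
t 51.9 tcp [ 0.434  -0.1443  0.1243] psi -20.02 zax [ 0.001 -0.    -1.   ] F [-0.5  0.6  0.4] open 47.0
turn [ 0.     -0.0004 -0.0723] rows>= 2 shift/150 [ 0.1811 -1.3947 -0.0047] rows>= 5
[(225, 163, 224), (228, 160, 214), (231, 162, 219), (234, 165, 217), (237, 171, 221), (240, 147, 59), (243, 135, 66), (246, 100, 64), (249, 126, 67), (252, 146, 63), (255, 134, 80), (355, 59, 73), (358, 64, 68), (361, 67, 69), (364, 47, 70), (367, 74, 69), (370, 163, 208), (373, 166, 208), (376, 161, 217), (379, 162, 212), (382, 169, 208), (385, 167, 205), (388, 166, 203), (391, 162, 210), (394, 162, 205), (397, 164, 202)]
```

Request:
step_arm:
  motion:
    - [[0.01,-0.1,0],[0,0,-0.036]]
    - [[0.02,-0.18,0],[0,0,-0.036]]
    - [[0.03,-0.24,0],[0,0,0]]
    - [[0.03,-0.25,0],[0,0,0]]
    - [[0.03,-0.25,0],[0,0,0]]
    - [[0.02,-0.19,0],[0,0,0]]
    - [[0.02,-0.1,0],[0,0,0]]
    - [[0.01,-0.05,0],[0,0,0]]
    - [[0,0,0],[0,0,0]]
    - [[0,0,0],[0,0,0]]

```text
t: 52.95
ee_pos: [0.4996, 0.0677, 0.1153]
tcp_rot: [-3.127, 0.277, 0.023]
ft_force: [0.0, 0.5, -1.3]
opening: 0.0467
```

```bash
python3 - <<'E'
from h import *
stat(); s=snap('wrist'); st=monitor.state(); T=rot(st['tcp_rot'])
g=cv2.cvtColor(s['image'],cv2.COLOR_RGB2HSV); print([(r,int(g[r,323,1]),int(g[r,323,2])) for r in range(360,385,2)])
for p in plane(s,[(323,369)],st['ee_pos'][2]+.0012): print((T.T[:2,:2]@(p-st['ee_pos'][:2])*1000).round(1))
go(.503,.0552,.10,-11.35)
E
```

```text
t 52.95 tcp [0.4996 0.0677 0.1153] psi -10.11 zax [-0.015  0.004 -1.   ] F [ 0.   0.5 -1.3] open 46.7
[(360, 63, 69), (362, 75, 68), (364, 63, 77), (366, 76, 64), (368, 57, 63), (370, 170, 212), (372, 163, 203), (374, 160, 202), (376, 164, 200), (378, 166, 187), (380, 162, 189), (382, 165, 195), (384, 167, 198)]
[-27.   -0.6]
turn [-0.0005  0.0071  0.0101] rows>= 1 shift/150 [0.0382 0.0762 0.102 ] rows>= 1
```

Request:
step_arm:
  motion:
    - [[0,0,0],[0,0.007,0.01]]
    - [[0.02,0.04,0],[0,0,0]]
    - [[0.015,0.03,0],[0,0,0]]
    - [[0,0,0.06],[0,0,0]]
    - [[0,0,0.03],[0,0,0]]
    - [[0,0,0],[0,0,0]]
    - [[0,0,0],[0,0,0]]

```text
t: 53.7
ee_pos: [0.5024, 0.0504, 0.1004]
tcp_rot: [3.124, -0.325, 0.002]
ft_force: [0.3, -0.2, -0.2]
opening: 0.0465
```

```bash
python3 - <<'E'
from h import *
stat(); go(.5033,.0552,.051,-11.35)
E
```

```text
t 53.7 tcp [0.5024 0.0504 0.1004] psi -11.86 zax [ 0.001 -0.001 -1.   ] F [ 0.3 -0.2 -0.2] open 46.5
turn [ 0.0003 -0.0005 -0.0043] rows>= 1 shift/150 [-0.0005 -0.0326  0.3296] rows>= 1
```

Request:
step_arm:
  motion:
    - [[0,-0.031,0],[0,0,-0.004]]
    - [[0,0,0.05],[0,0,0]]
    - [[0,0,0.05],[0,0,0]]
    - [[0,0,0.02],[0,0,0]]
    - [[0,0,0],[0,0,0]]
    - [[0,0,0],[0,0,0]]

```text
t: 54.3
ee_pos: [0.5032, 0.0563, 0.0804]
tcp_rot: [3.126, -0.308, 0.0]
ft_force: [-0.6, 1.0, -0.3]
opening: 0.0465
```

```bash
python3 - <<'E'
from h import *
stat(); go(.5033,.0552,.051,-11.35)
E
```

```text
t 54.3 tcp [0.5032 0.0563 0.0804] psi -11.24 zax [ 0.    -0.001 -1.   ] F [-0.6  1.  -0.3] open 46.5
turn [ 0.0002 -0.0002  0.0009] rows>= 1 shift/150 [0.0018 0.0069 0.1962] rows>= 1
```

Request:
step_arm:
  motion:
    - [[0.001,0.006,0.03],[0,0,0.001]]
    - [[0,0,0.06],[0,0,0]]
    - [[0,0,0.05],[0,0,0]]
    - [[0,0,0.03],[0,0,0]]
    - [[0,0,0.01],[0,0,0]]
    - [[0,0,0],[0,0,0]]
    - [[0,0,0],[0,0,0]]

```text
t: 55.0
ee_pos: [0.5032, 0.055, 0.0509]
tcp_rot: [3.125, -0.312, 0.0]
ft_force: [-0.6, 0.8, 0.6]
opening: 0.047
```

```bash
python3 - <<'E'
from h import *
stat(); go(.5033,.0552,.051,-11.35)
E
```

```text
t 55.0 tcp [0.5032 0.055  0.0509] psi -11.4 zax [ 0.    -0.001 -1.   ] F [-0.6  0.8  0.6] open 47.0
turn [ 0.0003 -0.0001 -0.0004] rows>= 1 shift/150 [ 0.0005 -0.0013 -0.0006] rows>= 1
```

Request:
step_arm:
  motion:
    - [[0,0,0],[0,0,0]]
    - [[0,0,0],[0,0,0]]
    - [[0,0,0],[0,0,0]]
    - [[0,0,0],[0,0,0]]
  grip: 0.25

```text
t: 55.4
ee_pos: [0.5039, 0.0552, 0.0518]
tcp_rot: [3.126, -0.312, 0.003]
ft_force: [-0.2, -0.6, -0.2]
opening: 0.0643
```

Request:
step_arm:
  motion:
    - [[0,0,-0.08],[0,0,0]]
    - [[0,0,-0.15],[0,0,0]]
    - [[0,0,-0.2],[0,0,0]]
    - [[0,0,-0.2],[0,0,0]]
    - [[0,0,-0.15],[0,0,0]]
    - [[0,0,-0.05],[0,0,0]]
    - [[0,0,0],[0,0,0]]
    - [[0,0,0],[0,0,0]]

```text
t: 56.2
ee_pos: [0.5031, 0.0554, 0.185]
tcp_rot: [-3.126, 0.311, -0.005]
ft_force: [0.2, -0.1, -0.6]
opening: 0.0639
```

```bash
python3 - <<'E'
from h import *
stat(); go(.47,-.33,.18,12); s=snap('wrist','w19')
h=cv2.cvtColor(s['image'],cv2.COLOR_RGB2HSV).astype(int)
m=((abs(h[...,0]-24)<8)&(h[...,1]>130)&(h[...,2]>150)).astype(np.uint8)
m[:150]=0;m[300:]=0;m[:,:260]=0;m[:,400:]=0
n,l,st,c=cv2.connectedComponentsWithStats(m); P=[c[i] for i in range(1,n) if st[i,4]>2]
q=plane(s,P,.052)*1000; u=Rdown(-11.35)[:2,0]; v=np.array([-u[1],u[0]]); d=(q-[501.8,55.5]); print(len(P),np.c_[d@u,d@v].round(1).tolist())
S=snap('scene','s3'); W=S['image'][125:155,245:280]; g=cv2.cvtColor(S['image'],cv2.COLOR_RGB2HSV)
cv2.imwrite('pics/s3c.png',cv2.resize(S['image'][100:340,200:500,::-1],None,fx=2.6,fy=2.5))
E
```

```text
t 56.2 tcp [0.5031 0.0554 0.185 ] psi -11.37 zax [ 0.003 -0.    -1.   ] F [ 0.2 -0.1 -0.6] open 63.9
turn [ 0.     -0.0015 -0.1947] rows>= 3 shift/150 [-0.75    2.4673  0.0334] rows>= 8
11 [[31.3, 0.1], [28.8, 8.5], [28.7, -8.3], [21.9, 15.0], [21.8, -14.3], [12.6, 17.2], [12.2, -16.8], [-7.7, 17.3], [-7.9, -16.6], [-20.8, 11.7], [-20.4, -11.8]]
```

View pics/s3c.png

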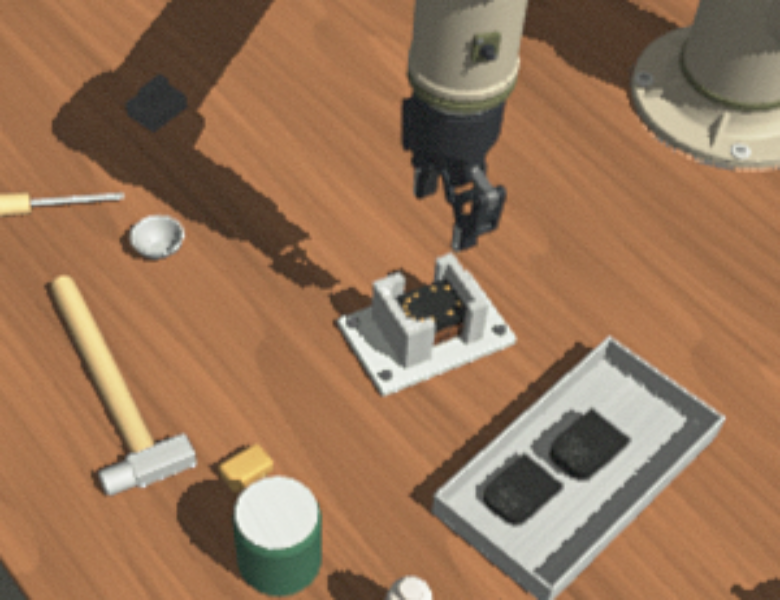

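The top lies square on the stack with its nails symmetric to 0.3 mm. The weight still stands at about scene (260,138). Fifteen pictures have been viewed.

Request:
step_arm:
  motion:
    - [[0,0,0],[0,-0.002,-0.065]]
    - [[0,0,0],[0,0,-0.065]]
    - [[0,0,0],[0,0,-0.06]]
    - [[-0.03,0.12,0],[0,0,0]]
    - [[-0.07,0.22,0],[0,0,0]]
    - [[-0.08,0.26,0],[0,0,0]]
    - [[-0.08,0.26,0],[0,0,0]]
    - [[-0.08,0.26,0],[0,0,0]]
    - [[-0.08,0.26,0],[0,0,0]]
    - [[-0.08,0.26,0],[0,0,0]]
    - [[-0.08,0.26,0],[0,0,0]]
    - [[-0.06,0.23,0],[0,0,0]]
    - [[-0.03,0.15,0],[0,0,0]]
    - [[-0.02,0.07,0],[0,0,0]]
    - [[-0.01,0.03,0],[0,0,0]]
    - [[0,0,0],[0,0,0]]
    - [[0,0,0],[0,0,0]]

```text
t: 58.0
ee_pos: [0.4668, -0.3239, 0.1615]
tcp_rot: [-3.108, -0.351, 0.058]
ft_force: [-0.2, 0.7, -0.4]
opening: 0.064
```

```bash
python3 - <<'E'
from h import *
stat(); s=snap('wrist','w20'); S=s['image']
h=cv2.cvtColor(cv2.medianBlur(S,5),cv2.COLOR_RGB2HSV).astype(int)
m=((h[...,1]<90)).astype(np.uint8); m[300:]=0
for c in cv2.findContours(cv2.morphologyEx(m,cv2.MORPH_OPEN,np.ones((3,3))),cv2.RETR_EXTERNAL,cv2.CHAIN_APPROX_NONE)[0]:
    if cv2.contourArea(c)<300: continue
    p=(plane(s,c,.02)*1000).astype(np.float32); r=cv2.minAreaRect(p); print('px',c.reshape(-1,2).mean(0),np.round(r[0],1),np.round(r[1],1),round(r[2],1))
print('exp px',proj(s,(.5415,-.3795,.047)))
E
```

```text
t 58.0 tcp [ 0.4668 -0.3239  0.1615] psi 12.92 zax [-0.039  0.009 -0.999] F [-0.2  0.7 -0.4] open 64.0
px [418.248 145.792] [ 544.7 -379.4] [55.6 46.3] 11.9
exp px (np.float64(425.8434604825702), np.float64(156.02697023040804))
```

```bash
python3 - <<'E'
from h import *
go(.543,-.3795,.08,12)
E
```

```text
turn [-0.0084  0.017   0.0078] rows>= 1 shift/150 [0.4185 0.4698 0.5438] rows>= 3
```

Request:
step_arm:
  motion:
    - [[0,0,0],[-0.008,0.017,0.008]]
    - [[0,0,0],[0,0,0]]
    - [[0.07,0.08,0.05],[0,0,0]]
    - [[0.11,0.13,0.1],[0,0,0]]
    - [[0.1,0.12,0.14],[0,0,0]]
    - [[0.07,0.08,0.12],[0,0,0]]
    - [[0.04,0.04,0.08],[0,0,0]]
    - [[0.02,0.02,0.03],[0,0,0]]
    - [[0,0,0],[0,0,0]]
    - [[0,0,0],[0,0,0]]

```text
t: 59.05
ee_pos: [0.5509, -0.3696, 0.0842]
tcp_rot: [-3.117, -0.356, -0.003]
ft_force: [0.1, -1.0, -0.7]
opening: 0.0641
```

```bash
python3 - <<'E'
from h import *
stat(); s=snap('wrist','w21'); go(.543,-.3795,.034,12)
h=cv2.cvtColor(cv2.medianBlur(s['image'],5),cv2.COLOR_RGB2HSV).astype(int)
m=((h[...,1]<100)).astype(np.uint8); m[:,:250]=0; m[:,400:]=0
r=[i for i in range(100,420) if m[i,300:345].mean()>.6]; print(r[0],r[-1],[i for i in range(len(r)-1) if r[i+1]-r[i]>1])
E
```

```text
t 59.05 tcp [ 0.5509 -0.3696  0.0842] psi 13.04 zax [ 0.001  0.004 -1.   ] F [ 0.1 -1.  -0.7] open 64.1
turn [-0.0018 -0.0013  0.0088] rows>= 1 shift/150 [-0.0657  0.0536  0.3362] rows>= 2
229 315 []
```

View pics/w21.png

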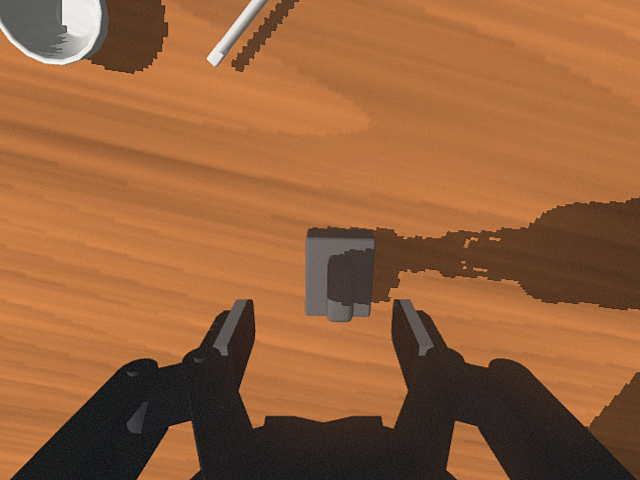

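The weight stands at about (340,276) between the fingers. Its block top runs from (306,237) to (372,316).

```bash
python3 - <<'E'
from h import *
s=snap('wrist')
p=plane(s,[(306,237),(375,237),(308,316),(371,316)],.022)*1000; print(p.round(1).tolist(),p.mean(0).round(1))
d=p[:2].mean(0)-p[2:].mean(0); print(np.linalg.norm(d),np.degrees(np.arctan2(d[1],d[0])),np.linalg.norm(p[0]-p[1]))
c=p.mean(0)/1000; go(c[0],c[1],.034,12.2)
E
```

```text
[[567.7, -354.4], [577.4, -395.9], [513.7, -367.4], [523.3, -408.5]] [ 545.5 -381.6]
55.541170374409106 13.335447046498796 42.54962148555418
turn [-0.0016 -0.0015  0.0069] rows>= 1 shift/150 [-0.052   0.0688  0.3377] rows>= 2
```

Request:
step_arm:
  motion:
    - [[-0.03,0.04,0],[-0.002,-0.001,0.006]]
    - [[-0.02,0.022,0],[0,0,0]]
    - [[0,0,0],[0,0,0]]
    - [[0,0,0.06],[0,0,0]]
    - [[0,0,0.06],[0,0,0]]
    - [[0,0,0.03],[0,0,0]]
    - [[0,0,0],[0,0,0]]
    - [[0,0,0],[0,0,0]]

```text
t: 59.95
ee_pos: [0.5445, -0.3821, 0.0621]
tcp_rot: [3.121, 0.333, 0.004]
ft_force: [-0.3, 1.0, 0.1]
opening: 0.0639
```

```bash
python3 - <<'E'
from h import *
stat(); go(.545,-.381,.034,12.5)
E
```

```text
t 59.95 tcp [ 0.5445 -0.3821  0.0621] psi 12.18 zax [ 0.003 -0.002 -1.   ] F [-0.3  1.   0.1] open 63.9
turn [ 0.0014 -0.001  -0.0027] rows>= 1 shift/150 [ 0.0046 -0.0066  0.187 ] rows>= 1
```

Request:
step_arm:
  motion:
    - [[0.004,-0.006,0.03],[0.001,-0.001,-0.003]]
    - [[0,0,0.06],[0,0,0]]
    - [[0,0,0.05],[0,0,0]]
    - [[0,0,0.02],[0,0,0]]
    - [[0,0,0.005],[0,0,0]]
    - [[0,0,0],[0,0,0]]
    - [[0,0,0],[0,0,0]]

```text
t: 60.65
ee_pos: [0.5452, -0.3806, 0.0347]
tcp_rot: [3.122, 0.345, -0.001]
ft_force: [-0.1, -0.1, -0.1]
opening: 0.0643
```

Request:
step_arm:
  motion:
    - [[0,0,0],[0,0,0]]
    - [[0,0,0],[0,0,0]]
    - [[0,0,0],[0,0,0]]
    - [[0,0,0],[0,0,0]]
    - [[0,0,0],[0,0,0]]
    - [[0,0,0],[0,0,0]]
    - [[0,0,0],[0,0,0]]
    - [[0,0,0],[0,0,0]]
    - [[0,0,0],[0,0,0]]
  grip: 1
  force: 90

```text
t: 61.55
ee_pos: [0.5458, -0.3811, 0.036]
tcp_rot: [3.121, 0.344, 0.002]
ft_force: [-0.2, -0.3, 0.7]
opening: 0.0142
```

```bash
python3 - <<'E'
from h import *
stat()
E
```

```text
t 61.55 tcp [ 0.5458 -0.3811  0.036 ] psi 12.6 zax [ 0.001 -0.001 -1.   ] F [-0.2 -0.3  0.7] open 14.2
```

Request:
step_arm:
  motion:
    - [[0,0,-0.05],[0,0,0]]
    - [[0,0,-0.13],[0,0,0]]
    - [[0,0,-0.2],[0,0,0]]
    - [[0,0,-0.22],[0,0,0]]
    - [[0,0,-0.2],[0,0,0]]
    - [[0,0,-0.12],[0,0,0]]
    - [[0,0,-0.05],[0,0,0]]
    - [[0,0,0],[0,0,0]]
    - [[0,0,0],[0,0,0]]

```text
t: 62.45
ee_pos: [0.5419, -0.3784, 0.1826]
tcp_rot: [-3.116, -0.344, 0.015]
ft_force: [0.2, 0.3, -3.4]
opening: 0.0143
```

```bash
python3 - <<'E'
from h import *
stat(); go(.5057,.0548,.17,-11.35)
E
```

```text
t 62.45 tcp [ 0.5419 -0.3784  0.1826] psi 12.6 zax [-0.01   0.006 -1.   ] F [ 0.2  0.3 -3.4] open 14.3
turn [-0.0029  0.0048  0.1996] rows>= 3 shift/150 [-0.8047 -2.7843  0.0839] rows>= 9
```

Request:
step_arm:
  motion:
    - [[0,0,0],[-0.003,0.005,0.05]]
    - [[0,0,0],[0,0,0.05]]
    - [[0,0,0],[0,0,0.05]]
    - [[0,0,0],[0,0,0.05]]
    - [[-0.04,-0.12,0],[0,0,0]]
    - [[-0.06,-0.2,0],[0,0,0]]
    - [[-0.07,-0.25,0],[0,0,0]]
    - [[-0.07,-0.25,0],[0,0,0]]
    - [[-0.07,-0.25,0],[0,0,0]]
    - [[-0.07,-0.25,0],[0,0,0]]
    - [[-0.07,-0.25,0],[0,0,0]]
    - [[-0.07,-0.25,0],[0,0,0]]
    - [[-0.07,-0.25,0],[0,0,0]]
    - [[-0.07,-0.22,0],[0,0,0]]
    - [[-0.05,-0.18,0],[0,0,0]]
    - [[-0.04,-0.12,0],[0,0,0]]
    - [[-0.02,-0.06,0],[0,0,0]]
    - [[-0.01,-0.03,0],[0,0,0]]
    - [[0,0,0],[0,0,0]]
    - [[0,0,0],[0,0,0]]

```text
t: 64.45
ee_pos: [0.4964, 0.0563, 0.1551]
tcp_rot: [-3.117, 0.345, 0.075]
ft_force: [0.3, -0.7, -3.6]
opening: 0.0138
```

```bash
python3 - <<'E'
from h import *
stat(); go(.5057,.0548,.12,-11.35)
E
```

```text
t 64.45 tcp [0.4964 0.0563 0.1551] psi -12.64 zax [-0.047  0.01  -0.999] F [ 0.3 -0.7 -3.6] open 13.8
turn [-0.0001  0.0229 -0.0107] rows>= 1 shift/150 [ 0.063  -0.0026  0.2337] rows>= 1
```

Request:
step_arm:
  motion:
    - [[0,0,0],[0,0.023,-0.011]]
    - [[0,0,0],[0,0,0]]
    - [[0.035,0,0.05],[0,0,0]]
    - [[0.02,0,0.08],[0,0,0]]
    - [[0,0,0.05],[0,0,0]]
    - [[0,0,0.01],[0,0,0]]
    - [[0,0,0],[0,0,0]]
    - [[0,0,0],[0,0,0]]

```text
t: 65.25
ee_pos: [0.5057, 0.0483, 0.1223]
tcp_rot: [3.123, -0.326, -0.006]
ft_force: [-0.6, -0.2, -3.5]
opening: 0.0141
```

```bash
python3 - <<'E'
from h import *
stat(); go(.5057,.0548,.089,-11.35)
E
```

```text
t 65.25 tcp [0.5057 0.0483 0.1223] psi -11.91 zax [-0.004 -0.002 -1.   ] F [-0.6 -0.2 -3.5] open 14.1
turn [ 0.0012  0.0018 -0.0047] rows>= 1 shift/150 [-0.0085 -0.0426  0.2218] rows>= 1
```

Request:
step_arm:
  motion:
    - [[-0.008,-0.04,0],[0.001,0.002,-0.004]]
    - [[0,0,0],[0,0,0]]
    - [[0,0,0.03],[0,0,0]]
    - [[0,0,0.02],[0,0,0]]
    - [[0,0,0],[0,0,0]]
    - [[0,0,0],[0,0,0]]

```text
t: 65.85
ee_pos: [0.5062, 0.0557, 0.1151]
tcp_rot: [-3.126, 0.31, -0.004]
ft_force: [-0.5, -0.1, -3.9]
opening: 0.0135
```

```bash
python3 - <<'E'
from h import *
stat(); go(.5057,.0548,.089,-11.35)
s=snap('wrist','w22'); st=monitor.state(); T=rot(st['tcp_rot'])
# expected vs seen block-top far edge: tool x of far edge (+27.2 if centred), z = TCP-.036+.022
z=st['ee_pos'][2]-.014; g=cv2.cvtColor(s['image'],cv2.COLOR_RGB2GRAY).astype(int)
for x in (27.2,):
    for y in(-22,0,22):
        P=st['ee_pos']+T@np.array([x/1000,y/1000,.014]); print('expect px',np.round(proj(s,P)))
print('col gray at 300 rows',[(r,int(g[r,295:305].mean()),int(g[r,343:353].mean())) for r in range(215,300,3)])
E
```

```text
t 65.85 tcp [0.5062 0.0557 0.1151] psi -11.32 zax [ 0.002  0.    -1.   ] F [-0.5 -0.1 -3.9] open 13.5
turn [-0.0003 -0.0011  0.0002] rows>= 1 shift/150 [-0.0018  0.0067  0.174 ] rows>= 1
expect px [277. 253.]
expect px [324. 253.]
expect px [371. 253.]
col gray at 300 rows [(215, 235, 231), (218, 176, 190), (221, 74, 61), (224, 73, 59), (227, 73, 59), (230, 71, 58), (233, 79, 57), (236, 81, 55), (239, 178, 94), (242, 74, 66), (245, 76, 65), (248, 76, 64), (251, 75, 66), (254, 94, 65), (257, 125, 67), (260, 124, 67), (263, 125, 65), (266, 123, 65), (269, 122, 65), (272, 123, 63), (275, 122, 64), (278, 122, 63), (281, 122, 63), (284, 107, 63), (287, 114, 63), (290, 118, 63), (293, 99, 97), (296, 100, 98), (299, 97, 97)]
```

Request:
step_arm:
  motion:
    - [[-0.002,0.006,0.03],[0,-0.001,0]]
    - [[0,0,0.04],[0,0,0]]
    - [[0,0,0.04],[0,0,0]]
    - [[0,0,0.03],[0,0,0]]
    - [[0,0,0.01],[0,0,0]]
    - [[0,0,0],[0,0,0]]
    - [[0,0,0],[0,0,0]]

```text
t: 66.6
ee_pos: [0.5054, 0.0545, 0.09]
tcp_rot: [-3.126, 0.311, 0.001]
ft_force: [0.2, -0.6, -3.0]
opening: 0.0138
```

Request:
step_arm:
  motion:
    - [[0,0,0.007],[0,0,0]]
    - [[0,0,0],[0,0,0]]

```text
t: 66.8
ee_pos: [0.5056, 0.0545, 0.0893]
tcp_rot: [-3.126, 0.311, 0.0]
ft_force: [-0.7, -0.0, -2.4]
opening: 0.0134
```

```bash
python3 - <<'E'
from h import *
stat(); go(.5057,.0548,.088,-11.35)
E
```

```text
t 66.8 tcp [0.5056 0.0545 0.0893] psi -11.35 zax [-0.     0.001 -1.   ] F [-0.7 -0.  -2.4] open 13.4
turn [-0.0002  0.0002 -0.    ] rows>= 1 shift/150 [ 0.0001 -0.0019  0.0084] rows>= 1
```

Request:
step_arm:
  motion:
    - [[0,0,0.008],[0,0,0]]
    - [[0,0,0.002],[0,0,0]]
    - [[0,0,0],[0,0,0]]

```text
t: 67.1
ee_pos: [0.5059, 0.0546, 0.088]
tcp_rot: [-3.126, 0.311, -0.001]
ft_force: [0.1, 0.0, -3.4]
opening: 0.014
```

Request:
step_arm:
  motion:
    - [[0,0,0.006],[0,0,0]]
    - [[0,0,0],[0,0,0]]

```text
t: 67.3
ee_pos: [0.5062, 0.0546, 0.088]
tcp_rot: [-3.125, 0.311, -0.002]
ft_force: [-0.0, 0.9, -4.0]
opening: 0.014
```

Request:
step_arm:
  motion:
    - [[0,0,0.012],[0,0,0]]
    - [[0,0,0],[0,0,0]]

```text
t: 67.5
ee_pos: [0.5068, 0.0547, 0.0882]
tcp_rot: [-3.125, 0.311, -0.005]
ft_force: [0.7, 0.8, -3.1]
opening: 0.0142
```

Request:
step_arm:
  motion:
    - [[0,0,0.01],[0,0,0]]
    - [[0,0,0],[0,0,0]]

```text
t: 67.7
ee_pos: [0.5073, 0.0548, 0.088]
tcp_rot: [-3.125, 0.311, -0.007]
ft_force: [-1.0, 0.7, -2.3]
opening: 0.0139
```

TCP height 0.088 is the predicted contact height and the arm goes no lower, so the weight is standing. I'll release it and retreat.

Request:
step_arm:
  motion:
    - [[0,0,0],[0,0,0]]
    - [[0,0,0],[0,0,0]]
    - [[0,0,0],[0,0,0]]
    - [[0,0,0],[0,0,0]]
    - [[0,0,0],[0,0,0]]
  grip: 0.5

```text
t: 68.2
ee_pos: [0.5084, 0.055, 0.088]
tcp_rot: [-3.124, 0.311, -0.01]
ft_force: [-0.5, -0.5, -1.3]
opening: 0.0429
```

Request:
step_arm:
  motion:
    - [[0,0,-0.05],[0,0,0]]
    - [[0,0,-0.12],[0,0,0]]
    - [[0,0,-0.18],[0,0,0]]
    - [[0,0,-0.2],[0,0,0]]
    - [[0,0,-0.15],[0,0,0]]
    - [[0,0,-0.05],[0,0,0]]
    - [[0,0,0],[0,0,0]]
    - [[0,0,0],[0,0,0]]

```text
t: 69.0
ee_pos: [0.5069, 0.0547, 0.2059]
tcp_rot: [-3.124, 0.311, -0.009]
ft_force: [0.1, 0.4, -0.3]
opening: 0.0423
```

```bash
python3 - <<'E'
from h import *
stat(); s=snap('wrist','w23'); im=s['image']; g=cv2.cvtColor(im,cv2.COLOR_RGB2GRAY).astype(int)
# expected bar-top and block-top corners if the weight stands at seat+3u on the stack
u=Rdown(-11.35)[:2,0]; v=np.array([-u[1],u[0]]); c=np.array([.502,.0555])+.003*u
for nm,hx,hy,z in(('block',.028,.022,.074),('bar',.018,.008,.099)):
    print(nm,[tuple(int(round(q)) for q in proj(s,[*(c+a*hx*u+b*hy*v),z])) for a,b in((1,1),(1,-1),(-1,-1),(-1,1))])
for col in(285,325,360): print(col,[int(x) for x in g[190:300:4,col-2:col+3].mean(1)])
for row in(225,245,265): print(row,[int(x) for x in g[row-1:row+2,260:390:4].mean(0)])
dees(s,.013,(0,60,240,400)); 
E
```

```text
t 69.0 tcp [0.5069 0.0547 0.2059] psi -11.35 zax [ 0.006  0.001 -1.   ] F [ 0.1  0.4 -0.3] open 42.3
block [(297, 203), (351, 203), (350, 268), (299, 268)]
bar [(313, 224), (335, 224), (334, 268), (314, 268)]
285 [238, 237, 235, 228, 224, 231, 227, 245, 244, 244, 244, 243, 244, 246, 214, 177, 144, 104, 228, 224, 226, 228, 228, 167, 141, 144, 136, 143]
325 [241, 70, 78, 94, 119, 125, 78, 75, 86, 117, 121, 118, 116, 115, 116, 116, 115, 115, 110, 108, 156, 225, 224, 184, 143, 148, 140, 135]
360 [247, 248, 226, 236, 220, 226, 230, 126, 127, 124, 124, 129, 127, 112, 108, 102, 101, 105, 227, 222, 223, 224, 222, 190, 145, 126, 145, 145]
225 [144, 146, 145, 146, 248, 246, 243, 245, 243, 243, 120, 126, 124, 120, 121, 115, 108, 106, 79, 76, 74, 74, 75, 56, 127, 126, 124, 127, 119, 78, 79, 78, 78]
245 [149, 148, 150, 149, 245, 244, 243, 95, 108, 104, 121, 118, 118, 115, 133, 124, 114, 111, 79, 76, 75, 74, 71, 85, 102, 100, 127, 125, 92, 75, 151, 150, 150]
265 [142, 143, 146, 153, 137, 244, 223, 226, 232, 106, 111, 111, 110, 112, 103, 111, 109, 110, 111, 111, 108, 107, 103, 99, 223, 222, 218, 248, 78, 114, 150, 147, 144]
px 143 273 org [487.  257.6] yaw -174.6 size 68.0 66.6 corner +x/-x 7.8 9.4
```

The wrist pixels match a weight standing upright in the middle: block edges at columns about 298 and 352 and rows 203–268, as predicted. One last check of the bystanders, then I hand in.

```bash
python3 - <<'E'
from h import *
from plant import close_job
for n,B in {'side':dict(hammer=(215,160,312,240),awl=(308,118,365,168),bowl=(330,168,360,192),glue=(190,235,236,296),cone=(184,298,222,350),brush=(138,352,236,460),wax=(240,240,268,262))}.items():
    a=cv2.imread(f'pics/{n}0.png').astype(int); b=snap(n,n+'1')['image'][:,:,::-1].astype(int); d=abs(a-b).max(2)>50
    print({k:round(float(d[y0:y1,x0:x1].mean()),3) for k,(x0,y0,x1,y1) in B.items()})
stat(); print(close_job())
E
```

```text
{'hammer': 0.041, 'awl': 0.154, 'bowl': 0.154, 'glue': 0.0, 'cone': 0.0, 'brush': 0.0, 'wax': 0.0}
t 69.1 tcp [0.5066 0.0547 0.2054] psi -11.35 zax [ 0.004  0.001 -1.   ] F [0.3 1.  0.1] open 42.9
the job is handed in; nothing more can be done
None
```

The heel is built and pressing in the jig, and the job was handed in at about 69 s of the 210 s allowed.

- **Base:** it was seated flat in the pocket before any lift was handled.
- **Lifts:** I found four. Three pinched down to about 37.5–38 mm, so they were soft and are in the tray, one lying on top of another. The fourth held at 44.9 mm, so it was firm and went squarely on the base. That reading is 3 mm under its 48 mm width, where a firm lift should give less than 2 mm. The gripper read about 1 mm low on the base and 1.8 mm low on the weight's grip bar, and the soft lifts read far lower, so I took it as firm.
- **Top piece:** it lies square on the stack. Its nail heads measured within about 0.3 mm of symmetric about the pocket's centre line.
- **Weight:** it stands upright on the top piece, and its edges matched the predicted pixels. I aimed 3 mm towards the breast from the exact middle, to keep its corners clear of the filled back corners of the pocket.

- **Contact reading:** just before I released the weight, the wrist force still read about -2 to -4 N. I judged contact from the arm stopping at the predicted height of 0.088 m.
- **Bystanders:** before and after pictures showed no change at the glue, cone, brush and wax. They differed by 4–15% around the hammer, awl and bowl. I put that down to the arm's shadow and did not confirm it. The arm never worked next to those three.
- **Disturbances:** I saw no sign of a slackened grip, or of any piece being knocked aside.

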